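Load the soother steriliser, release its lid stay, close and lock it

TASK

Put every teething ring, bone-shaped teether and pacifier that lies on the nightstand into the open white warmer base, lying below its rim. The lid is held up by a ratchet: flip the pawl lever by the hinge away from the toothed wheel, swing the lid fully down, then turn the ring on the lid a quarter turn clockwise (seen from above) until it clicks locked. Leave the mug and the jar where they stand.

Things in the scene. Friction and masses are not known exactly. Their poses are not given: they have to be found in the camera images.
- base: white plastic warmer base, fixed, an open box 200 mm (x) by 160 mm (y); origin under its centre. Inner floor at z 24 mm, walls 6 mm thick, rim at 97 mm. Lid hinge along its y at x = +100, z = 99 mm. Outside its +y wall, hinge end: a toothed steel wheel (radius 47, y 89 to 99 mm, turns with the lid) and the pawl lever. Its x points roughly to the robot's right, its y away from the robot
- lid (a joint): hinge angle of the lid (rad): 0 closed, 1.75 to 1.81 at the start (leaning back past upright), 2.2 end of travel. The hinge is stiff (0.4 N m): the lid stays where it is left and needs a push of a few N at its tab. While the pawl is engaged the lid opens further click by click but will not close
- lid_hinge (a point): point on the hinge line, halfway along it, at x = 100, y = 0, z = 99 mm of the base; its axes turn with the lid: the lid extends from here towards its own -x, the outer face (top when closed) looks to its own +z
- lid_tab (a point): centre of the outer face of the grey finger tab on the lid's free edge, 225 mm from the hinge line. Tab 50 mm wide (along the hinge), 9 mm thick, from 200 to 240 mm off the hinge line; the lid plate is 9 mm thick too, its inner face in the plane of the hinge line. To close, push this face from behind, over and down along the arc
- pawl (a joint): angle of the pawl lever (rad): 0 engaged in the toothed wheel (start), 0.5 released, tilted towards the base's -x. A spring holds it engaged; pushed past about 0.4 (2 to 3 N at the tab, more if the lid has been pressed against it) a ball catch keeps it released
- pawl_tab (a point): top edge of the pawl lever's grey thumb tab, a plate 10 mm thick (base x), 34 mm high, spanning y = 94 to 156 mm of the base; this point is at its y = 136. The lever pivots about a line along y, 106 mm below this point, at x = 38, z = 38 mm of the base: engaged, the top edge is at x = 38, z = 144 mm. Push it towards the base's -x to release
- lock_ring (a joint): angle of the bayonet ring on the lid (rad): 0 unlocked (start, up to 0.05), 1.571 locked; positive is clockwise looking down on the closed lid. It turns lightly to about 1.3, then a ball catch resists (0.15 N m) until 1.45, where it clicks into the locked end and stays
- ring_bar (a point): centre of the top of the straight grip bar across the bayonet ring: bar 14 mm thick, 76 mm long, 24 mm high above the round collar (radius 46 mm). The bar runs along this point's y (along the base's y when unlocked). With the lid closed this point is over the middle of the base, 148 mm high, and the ring's axis is vertical
- ring_a: beech teething ring lying flat, 76 mm outside, 44 mm hole, round section 16 mm; origin under its centre, z is the ring's axis. 40 g
- ring_b: a second teething ring just like ring_a
- bone_a: bone-shaped beech teether lying along its x axis, 110 mm long: a round bar 18 mm thick and 58 mm long between two block ends 26 x 32 x 28 mm; origin under its centre, bar axis 14 mm above it. 50 g
- bone_b: a second bone-shaped teether just like bone_a
- pacifier: blue silicone pacifier, standing on its square button with the teat up: shield 64 x 46 mm, 10 to 16 mm above the origin (underside centre), stem 20 mm thick and round teat tip 24 mm thick along +z, up to 48 mm. 50 g
- mug: white ceramic mug with a cat-shaped handle, 80 mm wide, 90 mm tall, origin under its centre; a bystander
- jar: closed glass jar, 72 mm wide, 100 mm tall, origin under its centre; a bystander

How it is judged:
On the way, in this order (a step that is already met when the one before it is completed fails the run):
1. the pawl is flipped over to released while the lid still stands open (value of joint pawl above 0.4 rad and value of joint lid above 1.5 rad), for 0.1 s.
2. the lid is swung fully down (value of joint lid below 0.04 rad), for 0.2 s.
3. the ring is turned until it clicks locked, lid down (value of joint lock_ring above 1.48 rad and value of joint lid below 0.04 rad), for 0.2 s.
At the end, for the whole second after the job is handed in: Every item present lies at rest inside the base below the rim, the lid is down (within 0.04 rad, 2.3 degrees), the ring is locked (beyond 1.48 rad), and the mug and jar are within 30 mm of where they stood (all of step 3 and x of ring_a in the frame of base between -0.097 and 0.097 m and y of ring_a in the frame of base between -0.077 and 0.077 m and z of ring_a in the frame of base between 0 and 0.095 m and linear speed of each of ring_a, ring_b, bone_a, bone_b, pacifier below 0.03 m/s and x of ring_b in the frame of base between -0.097 and 0.097 m and y of ring_b in the frame of base between -0.077 and 0.077 m and z of ring_b in the frame of base between 0 and 0.095 m and x of bone_a in the frame of base between -0.097 and 0.097 m and y of bone_a in the frame of base between -0.077 and 0.077 m and z of bone_a in the frame of base between 0 and 0.095 m and x of bone_b in the frame of base between -0.097 and 0.097 m and y of bone_b in the frame of base between -0.077 and 0.077 m and z of bone_b in the frame of base between 0 and 0.095 m and x of pacifier in the frame of base between -0.097 and 0.097 m and y of pacifier in the frame of base between -0.077 and 0.077 m and z of pacifier in the frame of base between 0 and 0.095 m and distance of each of mug, jar from where it was at the start of the episode below 0.03 m); the robot touches nothing.
It fails at once if the mug is knocked aside or over (distance of mug from where it was at the start of the episode above 0.03 m or angle between mug's own z axis and vertical above 0.5 rad).
It fails at once if the jar is knocked aside or over (distance of jar from where it was at the start of the episode above 0.03 m or angle between jar's own z axis and vertical above 0.5 rad).
Of ring_a, ring_b, bone_a, bone_b, pacifier only 3 to 5 are there at a start; the rules pass over those that are not, and their reading is None.
At some moment in a run one of ring_a, ring_b, bone_a, bone_b, pacifier may be knocked a few centimetres aside while the robot is not near it.
Once in a run the grip may slacken for a moment while it holds something.
It also fails if it takes over 210 s, if anything falls off the work surface, if the arm or the gripper's body presses on something with over 40 N, if the wrist force passes 120 N, or if a joint passes its speed limit or range.

ROBOT

A 7-joint arm with a two-finger parallel gripper is mounted at the origin on the work surface. World frame = base frame: x ahead of the robot, y to its left, z up, the work surface at z = 0. Lengths are in m, angles in rad, forces in N, time in s.
With the tool pointing down it reaches from about 0.4 to 0.85 m from the base axis. Payload 4.5 kg.
Tool frame: the origin (TCP) lies midway between the tips of the shut fingers; the grasp point (between the pads) lies 19 mm behind it; z points along the fingers, y is the line along which they close (so a half turn about z gives the same grasp; the last joint's range is limited). The gripper opens to 88 mm and grips with 3 to 60 N. Pads are 18 mm wide; open, the fingers measure 123 mm over their backs; the gripper's body (75 mm by 187 mm) begins 45 mm behind the grasp point.
Start: joints at [-1.23, 0.689, -0.195, 1.565, 0.157, 0.902, -0.215], TCP at [0.189, 0.596, 0.239] pointing down, gripper open.
Joint ranges: [-3.01, 3.01], [-0.46, 2.08], [-1.47, 1.51], [0.13, 2.56], [-1, 4.14], [0.04, 2.09], [-2.66, 2.66]. Speed limits (rad/s): [2.57, 2.57, 3.14, 3.14, 3.14, 3.14, 3.14].

INTERFACE

Orientations are given as a unit quaternion [x, y, z, w].
In Python, from plant import r gives the robot as it stands.
- The arm moves only by the tool carry_out, never from a script. Its argument "plan" is a list of rows, each an object with "rot": the turn, a rotation vector about the tool's x, y, z in rad, a list of three; "xyz": the shift along the tool's x, y, z in m, a list of three; "grip": the closure in counts, from 0 (fully open) to 255 (shut). In form: [{"rot": [wx, wy, wz], "xyz": [dx, dy, dz], "grip": grip}, ...]. A call has 1 to 8 rows; each row is the pose to reach, as a shift and turn from the pose commanded when the call began, along the tool's axes at that moment; what a row does not reach only later rows make up. A row lasts 1/12 s, in which the tool goes at most 41.7 mm and 7.16 degrees, less where a joint would pass 70% of its speed; a pose out of reach is approached as far as the arm can. A call with a gripper value outside its range is refused whole. The fingers move at their own pace and stop on an object; "squeeze" is the grip in N (left out, the last holds). Time passes only in rows, so rows that repeat a pose let the fingers close. It gives the time, the measured TCP pose, the force, the opening and the grip force at its end, in the units of the state.
- r.get_state(): the state, without advancing time (a new reading comes with each control period).
- r.snapshot(name): name is "side" or "top" or "wrist"; returns the picture (480x640x3 uint8, red, green, blue); there is no depth.
- r.camera_params(name): a dict with "fx", "fy", "cx", "cy" (pixels), "position" and "attitude" of the camera in the world; the wrist camera has in their place "hand_eye" (4x4, takes a point from camera to tool coordinates, whose origin is the TCP and whose axes are the flange's). Camera axes: x right, y down, z forward; pixel columns grow to the right and rows downward; lengths in m; the calibration is good to about 2 mm. A picture is of the moment at which its call begins: read the wrist's pose just before it. camera_params takes no time and is no camera call.
- r.finish_job(): hands the job in; it is judged then, once.
The state is a dict: "clock": time; "q": joint angles; "qd": joint speeds; "joint_torque": joint torques, N m; "tool_pos": TCP position; "eef_rot": TCP orientation; "contact_force": force on the tool from outside, world axes, zero at the start; "moment": the same for the moment, N m; "opening": opening from 0.0 (shut) to 1.0 (fully open); "finger_force": force on a finger pad.
Only numpy, scipy, OpenCV 4.12 (cv2) and the standard library are available. Lean on these libraries where they do the work, as an engineer would, in place of code of your own. Each camera call takes 0.05 s, during which the arm holds its last target. There are 200 camera calls.

## Working session

There is one attempt and no reset: what is moved stays moved. The work goes in short steps, Python scripts to look and compute and a tool call to move; the robot and the scene stay as the last step left them, time stands still between calls to the robot, and variables do not carry over. Pictures are saved under pics/ and viewed, at most 14 in all, crops included, and the job is handed in when it is done.

Besides the shell and the picture viewer there is one more tool, called after "Emit:" by a JSON object that holds its "fn" and its "kwargs", one argument or row to a line. carry_out: Moves the arm, as the interface text tells. Its arguments: {"type":"object","properties":{"plan":{"type":"array"},"squeeze":{"type":"number"}},"required":["plan"]}

```bash
ls; mkdir -p pics; python3 - <<'E'
from plant import r
import cv2,json
for n in("top","side"):
    cv2.imwrite(f"pics/{n}0.png",r.snapshot(n)[:,:,::-1]); print(n,r.camera_params(n))
print(r.camera_params("wrist"));print(r.get_state())
E
```

```text
pics
top {'fx': 511.36981049667304, 'fy': 511.36981049667304, 'cx': 317.0233751350524, 'cy': 240.491508461743, 'position': array([ 0.36606777, -0.04004207,  1.12033038]), 'attitude': array([ 0.70613956, -0.70404076,  0.05619598, -0.05035425])}
side {'fx': 587.2015476403277, 'fy': 587.2015476403277, 'cx': 316.77509789828486, 'cy': 242.72073670268924, 'position': array([-0.27750938, -0.62421623,  1.05368743]), 'attitude': array([ 0.80971433, -0.43701229,  0.17612497, -0.34980416])}
{'fx': 362.9217825979389, 'fy': 362.9217825979389, 'cx': 315.63690914876696, 'cy': 233.2005046014192, 'hand_eye': array([[ 4.24064070e-04, -9.64272603e-01, -2.64911623e-01,
         6.78320189e-02],
       [ 9.99999767e-01,  5.50503123e-04, -4.03044256e-04,
         1.86033576e-04],
       [ 5.34479210e-04, -2.64911391e-01,  9.64272612e-01,
        -1.46618410e-01],
       [ 0.00000000e+00,  0.00000000e+00,  0.00000000e+00,
         1.00000000e+00]])}
{'clock': 0.1, 'q': array([-1.23020979,  0.68988257, -0.19453674,  1.56621363,  0.15730908,
        0.90250479, -0.2150825 ]), 'qd': array([-0.00164899, -0.00164999, -0.00086709, -0.00278164,  0.00018366,
        0.0017102 ,  0.00076016]), 'joint_torque': array([-2.18583118e-03, -5.28498137e+01, -1.27152108e+00, -1.53836900e+01,
       -5.25949651e-02,  2.01260584e-03,  4.52813356e-05]), 'tool_pos': array([0.18861528, 0.59527796, 0.23800865]), 'eef_rot': array([ 1.52738494e-01,  9.88266310e-01, -8.05144126e-04, -6.57664329e-05]), 'contact_force': array([0.20479269, 0.42462356, 0.81751225]), 'moment': array([-0.02812254,  0.04035918,  0.01333833]), 'finger_force': 0.0, 'opening': 0.9979204298234334}
```

View pics/top0.png

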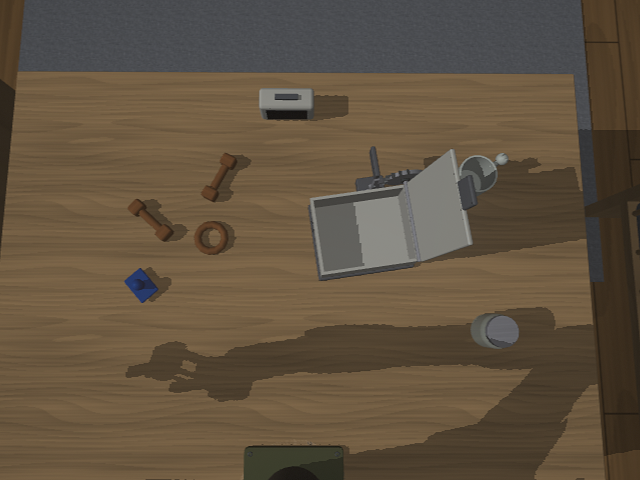

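View pics/side0.png

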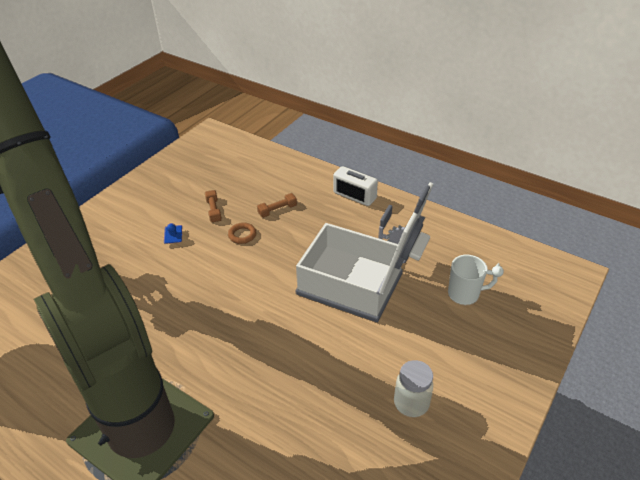

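```bash
cat > h.py <<'E'
import numpy as np,cv2
from scipy.spatial.transform import Rotation as R
from plant import r
def cam(n,st=None):
    p=r.camera_params(n);K=np.array([[p['fx'],0,p['cx']],[0,p['fy'],p['cy']],[0,0,1]])
    if n=="wrist":
        st=st or r.get_state();T=np.eye(4);T[:3,:3]=R.from_quat(st['eef_rot']).as_matrix();T[:3,3]=st['tool_pos']
        T=T@p['hand_eye'];return K,T[:3,:3],T[:3,3]
    return K,R.from_quat(p['attitude']).as_matrix(),np.array(p['position'])
def unproj(c,px,z):
    K,M,t=c;px=np.atleast_2d(px).astype(float)
    d=(M@np.linalg.inv(K)@np.c_[px,np.ones(len(px))].T).T
    return t+d*((z-t[2])/d[:,2])[:,None]
def proj(c,P):
    K,M,t=c;q=(K@M.T@(np.atleast_2d(P)-t).T).T
    return q[:,:2]/q[:,2:]
def down(yaw): # tool down, closing axis (tool y) at world angle yaw
    y=np.array([np.cos(yaw),np.sin(yaw),0]);z=np.array([0,0,-1.]);return np.c_[np.cross(y,z),y,z]
def plan(pos0,M0,pos,M): # shift and turn in tool axes
    rv=R.from_matrix(M0.T@M).as_rotvec();return np.round(rv,3).tolist(),np.round(M0.T@(np.array(pos)-pos0),4).tolist()
def now():
    s=r.get_state();return s['tool_pos'],R.from_quat(s['eef_rot']).as_matrix()
E
python3 - <<'E'
from h import *
im=cv2.imread("pics/top0.png");cv2.imwrite("pics/c1.png",cv2.resize(im[130:290,290:503],None,fx=3.75,fy=3.75,interpolation=cv2.INTER_CUBIC))
hsv=cv2.cvtColor(im,cv2.COLOR_BGR2HSV);c=cam("top")
for (u,v) in[(211,225),(150,220),(219,177),(141,285),(180,300)]:print(im[v,u],hsv[v,u])
print(now()[1].round(3))
lab=im.astype(int);roi=np.zeros(im.shape[:2],bool);roi[140:310,110:250]=1
m=roi&(hsv[...,1]>140)&(hsv[...,2]<140)
b=roi&(hsv[...,0]>100)&(hsv[...,1]>120)
for mm,z in((m,.014),(b,.016)):
    n,l,s,ce=cv2.connectedComponentsWithStats(mm.astype(np.uint8))
    for i in range(1,n):
        if s[i,4]<60: continue
        yx=np.argwhere(l==i);w=unproj(c,yx[:,::-1],z)[:,:2];cw=w.mean(0);ev,V=np.linalg.eigh(np.cov((w-cw).T))
        (rc,rs,ra)=cv2.minAreaRect((w*1000).astype(np.float32))
        print(s[i],ce[i].round(1),cw.round(4),"axis",np.degrees(np.arctan2(V[1,1],V[0,1])).round(1),np.sqrt(ev).round(4),np.round(rc,1),np.round(rs,1),round(ra,1))
E
```

```text
[40 63 93] [ 13 145  93]
[41 65 96] [ 13 146  96]
[37 60 86] [ 14 145  86]
[59 37 34] [116 108  59]
[ 70  96 118] [ 16 104 118]
[[-0.953  0.302 -0.   ]
 [ 0.302  0.953 -0.002]
 [-0.    -0.002 -1.   ]]
[211 153  24  35 246] [222.6 167.6] [0.6981 0.1622] axis 154.0 [0.006  0.0242] [690.4 164.9] [27.4 81.6] 65.8
[202 186  14  14 127] [208.3 192.5] [0.6409 0.1923] axis 49.2 [0.0068 0.0078] [640.7 192.4] [28. 24.] 63.4
[128 199  14  16 118] [134.7 206.2] [0.6092 0.353 ] axis 147.0 [0.006  0.0082] [609.1 351.8] [20.9 28.1] 47.6
[139 210  31  30 257] [155.  225.2] [0.5668 0.3063] axis 48.2 [0.0059 0.024 ] [572.9 311. ] [81.6 25.9] 46.1
[195 221  31  33 378] [209.3 237. ] [0.5411 0.1866] axis 172.8 [0.0198 0.0219] [541.3 186.1] [64.8 69. ] 46.3
[125 269  33  34 421] [139.2 285.3] [0.4352 0.3337] axis -146.0 [0.0124 0.0198] [436.  330.5] [61.2 43.2] 41.4
[125 268  33  35 522] [140.7 285.1] [0.4356 0.3299] axis -138.5 [0.0131 0.0186] [435.9 329.6] [61.4 43.4] 41.4
```

View pics/c1.png

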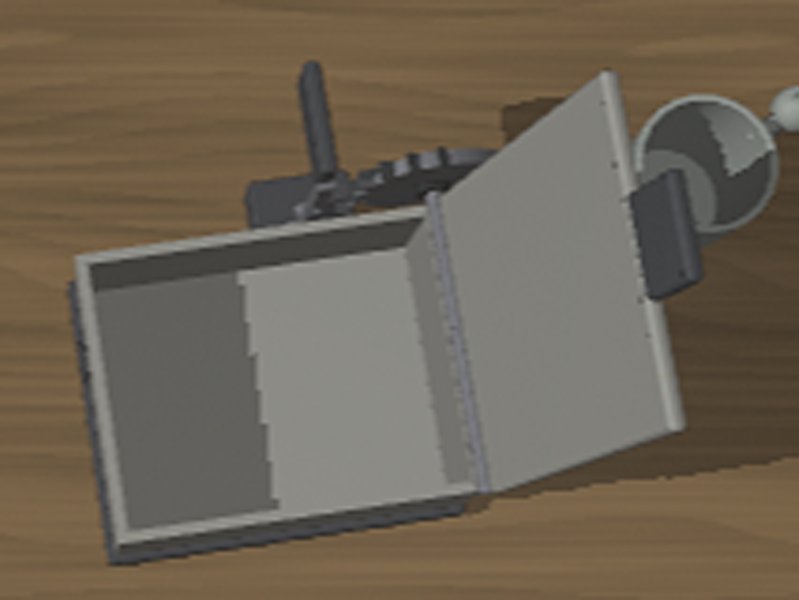

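```bash
cat >> h.py <<'E'
BX,BY,BYAW=0,0,0
def b2w(p):
    p=np.atleast_2d(p)/1000.;q=p.copy();c,s=np.cos(BYAW),np.sin(BYAW)
    q[:,0]=BX+c*p[:,0]-s*p[:,1];q[:,1]=BY+s*p[:,0]+c*p[:,1];return q
E
python3 - <<'E'
import h
from h import *
from scipy.optimize import least_squares
crop=np.array([(78,258),(114,545),(475,489),(312,62),(330,178),(96,266),(125,530)])
px=crop/3.75+np.array([290,130])-.4
P=np.array([(-100,80,97),(-100,-80,97),(95,-80,97),(38,156,144),(38,94,144),(-94,74,97),(-94,-74,97)])
c=cam("top")
def f(v):
    h.BX,h.BY,h.BYAW=v[:3];return (proj(c,b2w(P))-px).ravel()
s=least_squares(f,[.55,-.15,-1.4],loss='soft_l1');print(s.x,s.fun.reshape(-1,2).round(1))
h.BX,h.BY,h.BYAW=s.x
def tip(t,a,y,n):return [100-a*np.cos(t)+n*np.sin(t),y,99+a*np.sin(t)+n*np.cos(t)]
# lid tab corners: outer edge (240) inner face
t=least_squares(lambda t:(proj(c,b2w([tip(t[0],240,25,9),tip(t[0],240,-25,9)]))-(np.array([(680,172),(700,283)])/3.75+[290,130])).ravel(),[1.78]);print(t.x,t.fun)
print("tab",b2w([tip(t.x[0],225,0,9)]),"pawl",b2w([(38,136,144)]),"mug",unproj(c,[(480,173)],.09),"jar",unproj(c,[(503,332)],.1))
E
```

```text
[ 0.54500131 -0.14338164 -1.42901062] [[-0.7 -0.6]
 [ 0.6  0.1]
 [ 0.2  1.6]
 [ 0.3 -0.1]
 [ 0.3 -1. ]
 [-2.2 -0.3]
 [ 0.2  0.7]]
[1.7563632] [-0.24134669 -0.45923425  0.24085739  0.38429592]
tab [[ 0.56624869 -0.29223165  0.31847663]] pawl [[ 0.68500641 -0.16178201  0.144     ]] mug [[ 0.66628184 -0.38797149  0.09      ]] jar [[ 0.34006814 -0.41527521  0.1       ]]
```

Emit:
{"fn": "carry_out", "kwargs": {
  "plan": [
    {"rot":[0,0,0],"xyz":[-0.18,-0.125,-0.02],"grip":0},
    {"rot":[0,0,0],"xyz":[-0.18,-0.125,-0.02],"grip":0},
    {"rot":[0,0,0],"xyz":[-0.18,-0.125,-0.02],"grip":0},
    {"rot":[0,0,0],"xyz":[-0.18,-0.125,-0.02],"grip":0},
    {"rot":[0,0,0],"xyz":[-0.18,-0.125,-0.02],"grip":0},
    {"rot":[0,0,0],"xyz":[-0.18,-0.125,-0.02],"grip":0}
  ],
  "squeeze": 20
}}

```text
clock: 0.6
tool_pos: [0.3277, 0.4154, 0.2587]
eef_rot: [0.157, 0.988, -0.002, 0.002]
contact_force: [0.7, -1.0, 0.3]
opening: 0.999
finger_force: 0.0
```

Emit:
{"fn": "carry_out", "kwargs": {
  "plan": [
    {"rot":[0,0,0],"xyz":[-0.18,-0.125,-0.02],"grip":0},
    {"rot":[0,0,0],"xyz":[-0.18,-0.125,-0.02],"grip":0},
    {"rot":[0,0,0],"xyz":[-0.18,-0.125,-0.02],"grip":0},
    {"rot":[0,0,0],"xyz":[-0.18,-0.125,-0.02],"grip":0},
    {"rot":[0,0,0],"xyz":[-0.18,-0.125,-0.02],"grip":0},
    {"rot":[0,0,0],"xyz":[-0.18,-0.125,-0.02],"grip":0},
    {"rot":[0,0,0],"xyz":[-0.18,-0.125,-0.02],"grip":0}
  ]
}}

```text
clock: 1.18
tool_pos: [0.4591, 0.2447, 0.2786]
eef_rot: [0.157, 0.988, -0.001, 0.001]
contact_force: [0.1, 0.3, 0.5]
opening: 1.001
finger_force: 0.0
```

```bash
sed -i 's/^BX,BY,BYAW=.*/BX,BY,BYAW=.545,-.1434,-1.429/' h.py
cat > look.py <<'E'
from h import *
import sys
def look(n="wrist",save=None):
    c=cam(n);im=r.snapshot(n)[:,:,::-1].copy()
    if save:cv2.imwrite(f"pics/{save}.png",im)
    hsv=cv2.cvtColor(im,cv2.COLOR_BGR2HSV)
    H,S,V=[hsv[...,i].astype(int) for i in range(3)]
    brown=(H<22)&(S>128)&(V<160);blue=(H>100)&(H<130)&(S>90)
    out=[]
    for nm,mm,z in(("brown",brown,.014),("blue",blue,.013)):
        mm=cv2.morphologyEx(mm.astype(np.uint8),cv2.MORPH_CLOSE,np.ones((5,5)))
        k,l,s,ce=cv2.connectedComponentsWithStats(mm)
        for i in range(1,k):
            if s[i,4]<250: continue
            yx=np.argwhere(l==i);w=unproj(c,yx[:,::-1],z);cw=w.mean(0)
            if not(.3<cw[0]<.9 and .0<cw[1]<.6):continue
            rc,rs,ra=cv2.minAreaRect((w[:,:2]*1000).astype(np.float32))
            if rs[0]<rs[1]: ra+=90
            print(nm,"px",ce[i].round(0),"mean",(cw[:2]*1000).round(0),"rect",np.round(rc,1),"size",np.round(sorted(rs),0),"long axis deg",round(ra%180,1))
if __name__=="__main__":
    s=r.get_state();print(s['clock'],s['tool_pos'].round(4),s['eef_rot'].round(4),s['contact_force'].round(1),round(s['opening'],3))
    look(sys.argv[1],sys.argv[2] if len(sys.argv)>2 else None)
E
python3 look.py wrist w1
```

```text
1.1833 [0.4591 0.2447 0.2786] [ 1.569e-01  9.876e-01 -9.000e-04  8.000e-04] [0.1 0.3 0.5] 1.001
brown px [391. 263.] mean [566. 305.] rect [576.9 314.3] size [ 37. 106.] long axis deg 48.3
brown px [290. 272.] mean [539. 186.] rect [539.8 185.9] size [74. 74.] long axis deg 99.3
brown px [564. 355.] mean [757. 485.] rect [755.8 480.6] size [ 54. 119.] long axis deg 0.2
brown px [448. 410.] mean [795. 325.] rect [779.6 345.8] size [ 72. 492.] long axis deg 72.1
blue px [384. 150.] mean [436. 331.] rect [436.2 331.5] size [45. 64.] long axis deg 41.5
blue px [455. 314.] mean [657. 364.] rect [651.3 376.2] size [ 71. 115.] long axis deg 72.0
blue px [545. 367.] mean [770. 459.] rect [747.2 458.9] size [167. 182.] long axis deg 162.1
blue px [618. 305.] mean [707. 560.] rect [713.5 557.9] size [42. 53.] long axis deg 142.3
blue px [625. 377.] mean [817. 557.] rect [819.5 553.7] size [43. 49.] long axis deg 77.9
blue px [566. 435.] mean [888. 471.] rect [883.7 472.2] size [41. 46.] long axis deg 10.7
```

View pics/w1.png

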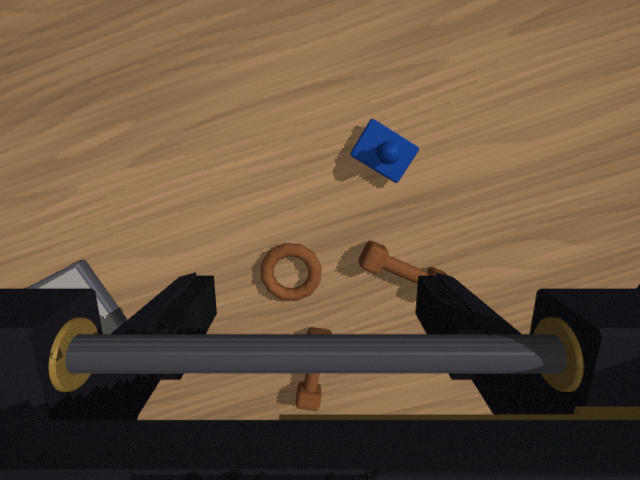

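Emit:
{"fn": "carry_out", "kwargs": {
  "plan": [
    {"rot":[0,0,0],"xyz":[0.048,0.075,0],"grip":0},
    {"rot":[0,0,0],"xyz":[0.048,0.075,0],"grip":0},
    {"rot":[0,0,0],"xyz":[0.048,0.075,0],"grip":0},
    {"rot":[0,0,0],"xyz":[0.048,0.075,0.16],"grip":0},
    {"rot":[0,0,0],"xyz":[0.048,0.075,0.16],"grip":0},
    {"rot":[0,0,0],"xyz":[0.048,0.075,0.16],"grip":0},
    {"rot":[0,0,0],"xyz":[0.048,0.075,0.16],"grip":0},
    {"rot":[0,0,0],"xyz":[0.048,0.075,0.16],"grip":0}
  ]
}}

```text
clock: 1.9
tool_pos: [0.4276, 0.3342, 0.1126]
eef_rot: [0.15, 0.989, -0.004, -0.005]
contact_force: [-0.6, -0.7, 0.2]
opening: 0.996
finger_force: 0.0
```

Emit:
{"fn": "carry_out", "kwargs": {
  "plan": [
    {"rot":[0,0,0],"xyz":[0,0,0.04],"grip":0},
    {"rot":[0,0,0],"xyz":[0,0,0.08],"grip":0},
    {"rot":[0,0,0],"xyz":[0,0,0.097],"grip":0},
    {"rot":[0,0,0],"xyz":[0,0,0.097],"grip":255},
    {"rot":[0,0,0],"xyz":[0,0,0.097],"grip":255},
    {"rot":[0,0,0],"xyz":[0,0,0.097],"grip":255},
    {"rot":[0,0,0],"xyz":[0,0,0.097],"grip":255},
    {"rot":[0,0,0],"xyz":[0,0,0.097],"grip":255}
  ]
}}

```text
clock: 2.57
tool_pos: [0.4342, 0.3358, 0.0237]
eef_rot: [0.153, 0.988, 0.001, 0.001]
contact_force: [0.5, 1.0, 0.5]
opening: 0.646
finger_force: 0.0
```

Emit:
{"fn": "carry_out", "kwargs": {
  "plan": [
    {"rot":[0,0,0],"xyz":[0,0,0],"grip":255},
    {"rot":[0,0,0],"xyz":[0,0,0],"grip":255},
    {"rot":[0,0,0],"xyz":[0,0,-0.04],"grip":255},
    {"rot":[0,0,0],"xyz":[0,0,-0.08],"grip":255},
    {"rot":[0,0,0],"xyz":[0,0,-0.12],"grip":255},
    {"rot":[0,0,0],"xyz":[0,0,-0.14],"grip":255},
    {"rot":[0,0,0],"xyz":[0,0,-0.14],"grip":255}
  ]
}}

```text
clock: 3.15
tool_pos: [0.4356, 0.3367, 0.1666]
eef_rot: [0.153, 0.988, 0.004, 0.003]
contact_force: [0.2, 0.8, 0.7]
opening: 0.118
finger_force: 0.0
```

```bash
cat > go.py <<'E'
from h import *
# go.py bx by z : print shift/turn from now to tool-down at base point (mm) with closing axis along base y (nearest half turn)
import sys
p,M=now();s=r.get_state()
def to(pos,yaw):
    cur=np.arctan2(M[1,1],M[0,1]);k=(yaw-cur+np.pi/2)%np.pi-np.pi/2
    print("at",p.round(4),"yaw",round(np.degrees(cur),1),"q7",s['q'][6].round(2),"open",round(s['opening'],3),"F",round(s['finger_force'],1),"->",plan(p,M,pos,down(cur+k)),"pre-turn frame; other way turn",round(-np.sign(k)*(np.pi-abs(k)),3))
if __name__=="__main__":
    a=[float(x) for x in sys.argv[2:]]
    if sys.argv[1]=="b": to(b2w([a[:3]])[0],BYAW+np.pi/2+(np.radians(a[3]) if len(a)>3 else 0))
    else: to(np.array(a[:3])/1000,np.radians(a[3]))
E
python3 go.py b 55 -32 160
```

```text
at [0.4356 0.3367 0.1666] yaw 72.4 q7 0.29 open 0.118 F 0.0 -> ([0.01, -0.0, 1.121], [-0.2446, -0.4879, 0.0038]) pre-turn frame; other way turn 2.02
```

Emit:
{"fn": "carry_out", "kwargs": {
  "plan": [
    {"rot":[0,0,0],"xyz":[0,0,-0.01],"grip":0},
    {"rot":[0,0,0],"xyz":[0,0,-0.01],"grip":0},
    {"rot":[0,0,0],"xyz":[0,0,-0.01],"grip":0},
    {"rot":[0,0,0],"xyz":[0,0,-0.01],"grip":0},
    {"rot":[0,0,0],"xyz":[0,0,-0.01],"grip":0},
    {"rot":[0,0,0],"xyz":[0,0,-0.01],"grip":0},
    {"rot":[0,0,0],"xyz":[0,0,-0.01],"grip":0},
    {"rot":[0,0,0],"xyz":[0,0,-0.01],"grip":0}
  ]
}}

```text
clock: 3.82
tool_pos: [0.4332, 0.3347, 0.1713]
eef_rot: [0.153, 0.988, -0.0, -0.0]
contact_force: [0.2, -0.0, 0.6]
opening: 0.697
finger_force: 0.0
```

```bash
python3 look.py wrist | grep -v "brown"; python3 look.py top; python3 go.py w 436 331 21 72
```

```text
3.8167 [0.4332 0.3347 0.1713] [ 1.527e-01  9.883e-01 -2.000e-04 -2.000e-04] [ 0.2 -0.   0.6] 0.697
blue px [313. 219.] mean [436. 331.] rect [436.4 331.3] size [46. 64.] long axis deg 41.6
blue px [425. 313.] mean [552. 403.] rect [551.1 410.7] size [44. 86.] long axis deg 66.2
blue px [504. 324.] mean [586. 472.] rect [592.5 472.7] size [29. 98.] long axis deg 19.9
blue px [471. 394.] mean [652. 427.] rect [652.5 430.3] size [44. 85.] long axis deg 72.5
blue px [158. 403.] mean [569. 127.] rect [572.5 123.4] size [ 41. 108.] long axis deg 95.9
3.8667 [0.4332 0.3348 0.1715] [ 1.527e-01  9.883e-01 -1.000e-04 -2.000e-04] [ 0.2 -0.4 -0.1] 0.74
brown px [218. 177.] mean [677. 171.] rect [677.2 170.4] size [ 35. 111.] long axis deg 152.8
brown px [149. 219.] mean [580. 319.] rect [579.7 319.1] size [ 31. 112.] long axis deg 48.1
brown px [211. 238.] mean [540. 184.] rect [540.2 184. ] size [70. 73.] long axis deg 45.5
at [0.4333 0.3348 0.1716] yaw 72.4 q7 0.3 open 0.79 F 0.0 -> ([-0.0, -0.0, 0.007], [-0.0038, -0.0028, 0.1506]) pre-turn frame; other way turn 3.134
```

Emit:
{"fn": "carry_out", "kwargs": {
  "plan": [
    {"rot":[0,0,0],"xyz":[-0.004,-0.003,0.04],"grip":0},
    {"rot":[0,0,0],"xyz":[-0.004,-0.003,0.08],"grip":0},
    {"rot":[0,0,0],"xyz":[-0.004,-0.003,0.12],"grip":0},
    {"rot":[0,0,0],"xyz":[-0.004,-0.003,0.15],"grip":0},
    {"rot":[0,0,0],"xyz":[-0.004,-0.003,0.15],"grip":0},
    {"rot":[0,0,0],"xyz":[-0.004,-0.003,0.15],"grip":255},
    {"rot":[0,0,0],"xyz":[-0.004,-0.003,0.15],"grip":255},
    {"rot":[0,0,0],"xyz":[-0.004,-0.003,0.15],"grip":255}
  ]
}}

```text
clock: 4.58
tool_pos: [0.4375, 0.3318, 0.0239]
eef_rot: [0.153, 0.988, 0.002, 0.001]
contact_force: [0.1, -0.7, -0.1]
opening: 0.795
finger_force: 0.0
```

Emit:
{"fn": "carry_out", "kwargs": {
  "plan": [
    {"rot":[0,0,0],"xyz":[0,0,0],"grip":255},
    {"rot":[0,0,0],"xyz":[0,0,0],"grip":255},
    {"rot":[0,0,0],"xyz":[0,0,0],"grip":255},
    {"rot":[0,0,0],"xyz":[0,0,0],"grip":255},
    {"rot":[0,0,0],"xyz":[0,0,0],"grip":255},
    {"rot":[0,0,0],"xyz":[0,0,0],"grip":255},
    {"rot":[0,0,0],"xyz":[0,0,0],"grip":255},
    {"rot":[0,0,0],"xyz":[0,0,0],"grip":255}
  ]
}}

```text
clock: 5.25
tool_pos: [0.4362, 0.3308, 0.0217]
eef_rot: [0.153, 0.988, 0.0, 0.0]
contact_force: [-0.1, 0.1, 0.6]
opening: 0.257
finger_force: 20.0
```

Emit:
{"fn": "carry_out", "kwargs": {
  "plan": [
    {"rot":[0,0,0],"xyz":[0,0,0],"grip":255},
    {"rot":[0,0,0],"xyz":[0,0,0],"grip":255},
    {"rot":[0,0,0],"xyz":[0,0,-0.04],"grip":255},
    {"rot":[0,0,0],"xyz":[0,0,-0.08],"grip":255},
    {"rot":[0,0,0],"xyz":[0,0,-0.12],"grip":255},
    {"rot":[0,0,0],"xyz":[0,0,-0.15],"grip":255},
    {"rot":[0,0,0],"xyz":[0,0,-0.15],"grip":255},
    {"rot":[0,0,0],"xyz":[0,0,-0.15],"grip":255}
  ]
}}

```text
clock: 5.92
tool_pos: [0.437, 0.3312, 0.1732]
eef_rot: [0.153, 0.988, 0.001, 0.001]
contact_force: [0.4, -1.1, -1.9]
opening: 0.253
finger_force: 20.0
```

```bash
python3 go.py b 55 -32 180
```

```text
at [0.437  0.3312 0.1732] yaw 72.4 q7 0.3 open 0.253 F 20.0 -> ([0.004, -0.0, 1.122], [-0.2415, -0.4832, -0.0078]) pre-turn frame; other way turn 2.02
```

Emit:
{"fn": "carry_out", "kwargs": {
  "plan": [
    {"rot":[0,0,0.56],"xyz":[-0.121,-0.242,-0.01],"grip":255},
    {"rot":[0,0,0.56],"xyz":[-0.121,-0.242,-0.01],"grip":255},
    {"rot":[0,0,0.56],"xyz":[-0.121,-0.242,-0.01],"grip":255},
    {"rot":[0,0,0.56],"xyz":[-0.121,-0.242,-0.01],"grip":255},
    {"rot":[0,0,0.56],"xyz":[-0.121,-0.242,-0.01],"grip":255},
    {"rot":[0,0,0.56],"xyz":[-0.121,-0.242,-0.01],"grip":255},
    {"rot":[0,0,0.56],"xyz":[-0.121,-0.242,-0.01],"grip":255},
    {"rot":[0,0,0.56],"xyz":[-0.121,-0.242,-0.01],"grip":255}
  ]
}}

```text
clock: 6.58
tool_pos: [0.4777, 0.0564, 0.1801]
eef_rot: [0.424, 0.905, -0.003, -0.001]
contact_force: [-0.2, -0.4, -0.7]
opening: 0.257
finger_force: 20.0
```

Emit:
{"fn": "carry_out", "kwargs": {
  "plan": [
    {"rot":[0,0,0.56],"xyz":[-0.231,-0.14,0],"grip":255},
    {"rot":[0,0,0.56],"xyz":[-0.231,-0.14,0],"grip":255},
    {"rot":[0,0,0.56],"xyz":[-0.231,-0.14,0],"grip":255},
    {"rot":[0,0,0.56],"xyz":[-0.231,-0.14,0],"grip":255},
    {"rot":[0,0,0.56],"xyz":[-0.231,-0.14,0],"grip":255},
    {"rot":[0,0,0.56],"xyz":[-0.231,-0.14,0],"grip":255},
    {"rot":[0,0,0.56],"xyz":[-0.231,-0.14,0],"grip":255},
    {"rot":[0,0,0.56],"xyz":[-0.231,-0.14,0],"grip":255}
  ]
}}

```text
clock: 7.25
tool_pos: [0.5206, -0.2092, 0.18]
eef_rot: [0.657, 0.754, -0.002, 0.001]
contact_force: [-0.5, -1.4, -0.3]
opening: 0.254
finger_force: 20.0
```

```bash
python3 go.py b 55 -32 85
```

```text
at [ 0.5206 -0.2092  0.18  ] yaw 7.8 q7 0.41 open 0.254 F 20.0 -> ([-0.002, 0.003, -0.006], [0.007, 0.0016, 0.095]) pre-turn frame; other way turn -3.136
```

Emit:
{"fn": "carry_out", "kwargs": {
  "plan": [
    {"rot":[0,0,0],"xyz":[0.006,0.002,0.04],"grip":255},
    {"rot":[0,0,0],"xyz":[0.006,0.002,0.08],"grip":255},
    {"rot":[0,0,0],"xyz":[0.006,0.002,0.1],"grip":255},
    {"rot":[0,0,0],"xyz":[0.006,0.002,0.1],"grip":255},
    {"rot":[0,0,0],"xyz":[0.006,0.002,0.1],"grip":130},
    {"rot":[0,0,0],"xyz":[0.006,0.002,0.1],"grip":130},
    {"rot":[0,0,0],"xyz":[0.006,0.002,0.1],"grip":130},
    {"rot":[0,0,0],"xyz":[0.006,0.002,0.1],"grip":130}
  ]
}}

```text
clock: 7.92
tool_pos: [0.5235, -0.1971, 0.0832]
eef_rot: [0.654, 0.756, 0.001, 0.001]
contact_force: [0.6, 0.6, -0.6]
opening: 0.489
finger_force: 0.0
```

Emit:
{"fn": "carry_out", "kwargs": {
  "plan": [
    {"rot":[0,0,0],"xyz":[0,0,0],"grip":130},
    {"rot":[0,0,0],"xyz":[0,0,-0.04],"grip":130},
    {"rot":[0,0,0],"xyz":[0,0,-0.08],"grip":130},
    {"rot":[0,0,0],"xyz":[0,0,-0.11],"grip":0},
    {"rot":[0,0,0],"xyz":[0,0,-0.11],"grip":0},
    {"rot":[0,0,0],"xyz":[0,0,-0.11],"grip":0},
    {"rot":[0,0,0],"xyz":[0,0,-0.11],"grip":0}
  ]
}}

```text
clock: 8.5
tool_pos: [0.5219, -0.1968, 0.1916]
eef_rot: [0.654, 0.756, -0.0, -0.0]
contact_force: [-0.6, -1.0, -0.5]
opening: 0.769
finger_force: 0.0
```

```bash
python3 look.py top| grep brown; python3 look.py wrist w2 | grep 99; python3 go.py w 550 220 200 8
```

```text
brown px [218. 177.] mean [677. 171.] rect [677.2 170.4] size [ 34. 111.] long axis deg 153.0
brown px [149. 220.] mean [580. 319.] rect [579.1 318.5] size [ 31. 114.] long axis deg 48.1
brown px [210. 237.] mean [540. 184.] rect [540.7 184.4] size [70. 71.] long axis deg 45.8
at [ 0.5214 -0.1967  0.1905] yaw 8.3 q7 0.4 open 0.861 F 0.0 -> ([-0.002, -0.001, 0.004], [0.4082, 0.0881, -0.0092]) pre-turn frame; other way turn 3.137
```

View pics/w2.png

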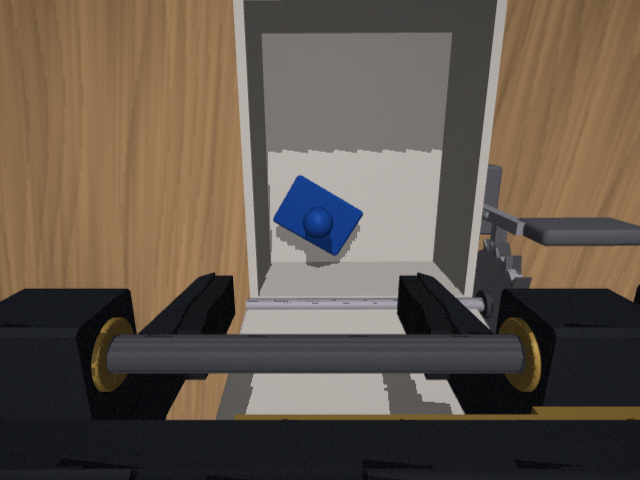

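Emit:
{"fn": "carry_out", "kwargs": {
  "plan": [
    {"rot":[0,0,0],"xyz":[0.3,0.035,0],"grip":139},
    {"rot":[0,0,0],"xyz":[0.3,0.035,0],"grip":139},
    {"rot":[0,0,0],"xyz":[0.3,0.035,0],"grip":139},
    {"rot":[0,0,0],"xyz":[0.3,0.035,0],"grip":139},
    {"rot":[0,0,0],"xyz":[0.3,0.035,0],"grip":139},
    {"rot":[0,0,0],"xyz":[0.3,0.035,0],"grip":139},
    {"rot":[0,0,0],"xyz":[0.3,0.035,0],"grip":139},
    {"rot":[0,0,0],"xyz":[0.3,0.035,0],"grip":139}
  ]
}}

```text
clock: 9.27
tool_pos: [0.5124, 0.1139, 0.1903]
eef_rot: [0.65, 0.76, 0.001, -0.002]
contact_force: [-0.3, 0.1, 0.1]
opening: 0.453
finger_force: 0.0
```

Emit:
{"fn": "carry_out", "kwargs": {
  "plan": [
    {"rot":[0,0,0],"xyz":[0.075,0.009,0],"grip":139},
    {"rot":[0,0,0],"xyz":[0.075,0.009,0.04],"grip":139},
    {"rot":[0,0,0],"xyz":[0.075,0.009,0.09],"grip":139},
    {"rot":[0,0,0],"xyz":[0.075,0.009,0.09],"grip":139},
    {"rot":[0,0,0],"xyz":[0.075,0.009,0.09],"grip":139},
    {"rot":[0,0,0],"xyz":[0.075,0.009,0.09],"grip":139}
  ]
}}

```text
clock: 9.77
tool_pos: [0.511, 0.1797, 0.1003]
eef_rot: [0.654, 0.756, -0.002, -0.001]
contact_force: [0.0, -0.2, 0.5]
opening: 0.456
finger_force: 0.0
```

```bash
python3 look.py top| grep brown; python3 look.py wrist w3 | grep brown;  python3 go.py w 511 181 5 8.1
```

```text
brown px [220. 174.] mean [683. 167.] rect [677.6 170.9] size [ 34. 111.] long axis deg 152.2
brown px [219. 236.] mean [543. 165.] rect [543.2 166.9] size [37. 70.] long axis deg 7.3
brown px [439.  51.] mean [567. 303.] rect [574.3 311.9] size [34. 98.] long axis deg 48.4
brown px [359. 231.] mean [540. 189.] rect [540.6 186.4] size [72. 73.] long axis deg 98.3
brown px [543. 276.] mean [673. 175.] rect [680.1 169. ] size [ 33. 128.] long axis deg 152.5
brown px [184. 355.] mean [429.  77.] rect [430.5  76.7] size [18. 64.] long axis deg 88.7
brown px [447. 354.] mean [621. 105.] rect [619.8 104.4] size [18. 64.] long axis deg 108.8
brown px [412. 415.] mean [606.  49.] rect [574.6  46.5] size [ 12. 348.] long axis deg 8.3
at [0.5129 0.1797 0.1024] yaw 8.2 q7 -0.21 open 0.458 F 0.0 -> ([0.001, 0.0, 0.001], [0.0016, -0.0018, 0.0974]) pre-turn frame; other way turn 3.14
```

View pics/w3.png

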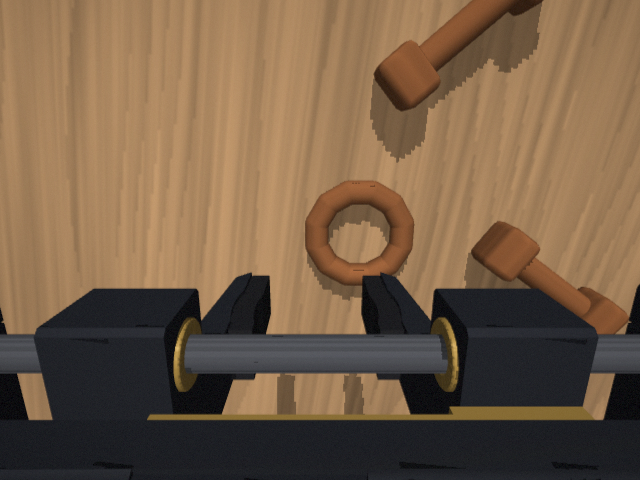

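Emit:
{"fn": "carry_out", "kwargs": {
  "plan": [
    {"rot":[0,0,0],"xyz":[0.003,-0.002,0.04],"grip":139},
    {"rot":[0,0,0],"xyz":[0.003,-0.002,0.075],"grip":139},
    {"rot":[0,0,0],"xyz":[0.003,-0.002,0.096],"grip":139},
    {"rot":[0,0,0],"xyz":[0.003,-0.002,0.096],"grip":139},
    {"rot":[0,0,0],"xyz":[0.003,-0.002,0.096],"grip":255},
    {"rot":[0,0,0],"xyz":[0.003,-0.002,0.096],"grip":255},
    {"rot":[0,0,0],"xyz":[0.003,-0.002,0.096],"grip":255},
    {"rot":[0,0,0],"xyz":[0.003,-0.002,0.096],"grip":255}
  ]
}}

```text
clock: 10.53
tool_pos: [0.511, 0.1834, 0.0077]
eef_rot: [0.655, 0.756, 0.001, 0.001]
contact_force: [-1.4, -0.3, 7.4]
opening: 0.188
finger_force: 18.1
```

Emit:
{"fn": "carry_out", "kwargs": {
  "plan": [
    {"rot":[0,0,0],"xyz":[0,0,0],"grip":255},
    {"rot":[0,0,0],"xyz":[0,0,0],"grip":255},
    {"rot":[0,0,0],"xyz":[0,0,0],"grip":255},
    {"rot":[0,0,0],"xyz":[0,0,0],"grip":255},
    {"rot":[0,0,0],"xyz":[0,0,-0.04],"grip":255},
    {"rot":[0,0,0],"xyz":[0,0,-0.08],"grip":255},
    {"rot":[0,0,0],"xyz":[0,0,-0.12],"grip":255},
    {"rot":[0,0,0],"xyz":[0,0,-0.16],"grip":255}
  ]
}}

```text
clock: 11.2
tool_pos: [0.5094, 0.183, 0.1682]
eef_rot: [0.654, 0.756, 0.0, 0.0]
contact_force: [0.6, 1.0, -0.3]
opening: 0.173
finger_force: 20.7
```

```bash
python3 go.py b 48 0 160
```

```text
at [0.5094 0.183  0.1682] yaw 8.2 q7 -0.22 open 0.173 F 20.7 -> ([0.0, -0.0, 0.002], [-0.3761, -0.0117, 0.0081]) pre-turn frame; other way turn 3.139
```

Emit:
{"fn": "carry_out", "kwargs": {
  "plan": [
    {"rot":[0,0,0],"xyz":[-0.3,-0.01,0],"grip":255},
    {"rot":[0,0,0],"xyz":[-0.3,-0.01,0],"grip":255},
    {"rot":[0,0,0],"xyz":[-0.3,-0.01,0],"grip":255},
    {"rot":[0,0,0],"xyz":[-0.3,-0.01,0],"grip":255},
    {"rot":[0,0,0],"xyz":[-0.3,-0.01,0],"grip":255},
    {"rot":[0,0,0],"xyz":[-0.3,-0.01,0],"grip":255},
    {"rot":[0,0,0],"xyz":[-0.3,-0.01,0],"grip":255},
    {"rot":[0,0,0],"xyz":[-0.3,-0.01,0],"grip":255}
  ]
}}

```text
clock: 11.87
tool_pos: [0.5426, -0.1255, 0.1669]
eef_rot: [0.659, 0.752, -0.002, 0.003]
contact_force: [0.1, -0.9, -0.5]
opening: 0.178
finger_force: 20.7
```

Emit:
{"fn": "carry_out", "kwargs": {
  "plan": [
    {"rot":[0,0,0],"xyz":[-0.04,-0.002,0],"grip":255},
    {"rot":[0,0,0],"xyz":[-0.076,-0.002,0],"grip":255},
    {"rot":[0,0,0],"xyz":[-0.076,-0.002,0],"grip":255},
    {"rot":[0,0,0],"xyz":[-0.076,-0.002,0.04],"grip":255},
    {"rot":[0,0,0],"xyz":[-0.076,-0.002,0.08],"grip":255},
    {"rot":[0,0,0],"xyz":[-0.076,-0.002,0.08],"grip":255},
    {"rot":[0,0,0],"xyz":[-0.076,-0.002,0.08],"grip":150},
    {"rot":[0,0,0],"xyz":[-0.076,-0.002,0.08],"grip":150}
  ]
}}

```text
clock: 12.53
tool_pos: [0.5529, -0.1908, 0.0877]
eef_rot: [0.654, 0.756, 0.0, 0.001]
contact_force: [0.4, -0.1, 0.8]
opening: 0.308
finger_force: 0.0
```

Emit:
{"fn": "carry_out", "kwargs": {
  "plan": [
    {"rot":[0,0,0],"xyz":[0,0,0],"grip":150},
    {"rot":[0,0,0],"xyz":[0,0,0],"grip":150},
    {"rot":[0,0,0],"xyz":[0,0,-0.04],"grip":150},
    {"rot":[0,0,0],"xyz":[0,0,-0.08],"grip":150},
    {"rot":[0,0,0],"xyz":[0,0,-0.11],"grip":80},
    {"rot":[0,0,0],"xyz":[0,0,-0.11],"grip":80},
    {"rot":[0,0,0],"xyz":[0,0,-0.11],"grip":80}
  ]
}}

```text
clock: 13.12
tool_pos: [0.5536, -0.1912, 0.1993]
eef_rot: [0.654, 0.756, 0.002, 0.003]
contact_force: [-0.0, 0.6, -1.1]
opening: 0.611
finger_force: 0.0
```

```bash
python3 look.py top| grep brown; python3 look.py wrist w4 | grep 99; python3 go.py w 677 170.5 190 63
```

```text
brown px [218. 176.] mean [678. 171.] rect [677.4 170.8] size [ 34. 111.] long axis deg 153.0
brown px [149. 219.] mean [580. 320.] rect [579.1 318.8] size [ 31. 114.] long axis deg 47.9
at [ 0.5515 -0.1906  0.1962] yaw 8.3 q7 0.36 open 0.679 F 0.0 -> ([0.0, 0.0, -0.955], [0.3393, 0.176, 0.0062]) pre-turn frame; other way turn -2.186
```

View pics/w4.png

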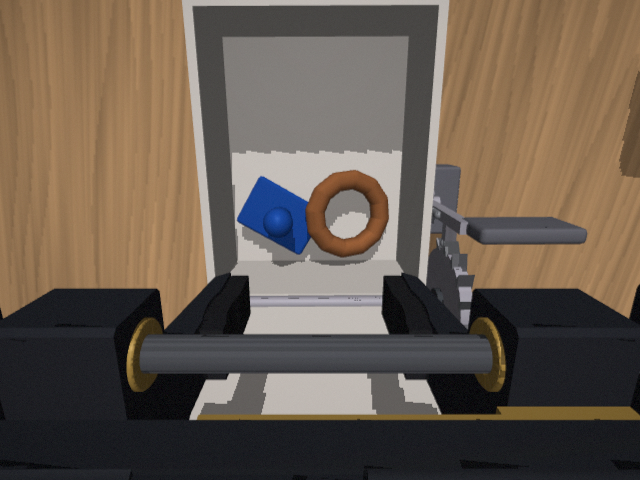

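Emit:
{"fn": "carry_out", "kwargs": {
  "plan": [
    {"rot":[0,0,-0.955],"xyz":[0.26,0.135,0],"grip":80},
    {"rot":[0,0,-0.955],"xyz":[0.26,0.135,0],"grip":80},
    {"rot":[0,0,-0.955],"xyz":[0.26,0.135,0],"grip":80},
    {"rot":[0,0,-0.955],"xyz":[0.26,0.135,0],"grip":80},
    {"rot":[0,0,-0.955],"xyz":[0.26,0.135,0],"grip":80},
    {"rot":[0,0,-0.955],"xyz":[0.26,0.135,0],"grip":80},
    {"rot":[0,0,-0.955],"xyz":[0.26,0.135,0],"grip":80},
    {"rot":[0,0,-0.955],"xyz":[0.26,0.135,0],"grip":80}
  ]
}}

```text
clock: 13.88
tool_pos: [0.6483, 0.0989, 0.1945]
eef_rot: [0.225, 0.974, 0.005, -0.001]
contact_force: [0.3, 2.4, 0.8]
opening: 0.688
finger_force: 0.0
```

Emit:
{"fn": "carry_out", "kwargs": {
  "plan": [
    {"rot":[0,0,0],"xyz":[0.012,0.04,0],"grip":80},
    {"rot":[0,0,0],"xyz":[0.012,0.088,0],"grip":80},
    {"rot":[0,0,0],"xyz":[0.012,0.088,0],"grip":80},
    {"rot":[0,0,0],"xyz":[0.012,0.088,0.04],"grip":80},
    {"rot":[0,0,0],"xyz":[0.012,0.088,0.08],"grip":80},
    {"rot":[0,0,0],"xyz":[0.012,0.088,0.08],"grip":80},
    {"rot":[0,0,0],"xyz":[0.012,0.088,0.08],"grip":80}
  ]
}}

```text
clock: 14.47
tool_pos: [0.6749, 0.1689, 0.1127]
eef_rot: [0.234, 0.972, -0.002, -0.003]
contact_force: [-0.0, 0.1, 1.1]
opening: 0.689
finger_force: 0.0
```

```bash
python3 look.py wrist | grep -v blue;  python3 go.py w 676 170 5 63
```

```text
14.4667 [0.6749 0.1689 0.1127] [ 0.2335  0.9723 -0.002  -0.0032] [-0.   0.1  1.1] 0.689
brown px [523.  16.] mean [610. 342.] rect [607.6 332.7] size [22. 67.] long axis deg 62.9
brown px [319. 232.] mean [676. 171.] rect [678.5 169.3] size [ 33. 115.] long axis deg 152.6
brown px [497. 355.] mean [823. 249.] rect [822.3 246.9] size [25. 67.] long axis deg 164.5
brown px [471. 415.] mean [866. 211.] rect [845.7 176.5] size [ 13. 353.] long axis deg 63.3
at [0.6771 0.1696 0.1155] yaw 63.0 q7 0.58 open 0.686 F 0.0 -> ([-0.001, -0.001, -0.001], [0.0011, -0.0, 0.1105]) pre-turn frame; other way turn -3.141
```

Emit:
{"fn": "carry_out", "kwargs": {
  "plan": [
    {"rot":[0,0,0],"xyz":[0.001,0,0.04],"grip":80},
    {"rot":[0,0,0],"xyz":[0.001,0,0.08],"grip":80},
    {"rot":[0,0,0],"xyz":[0.001,0,0.108],"grip":80},
    {"rot":[0,0,0],"xyz":[0.001,0,0.108],"grip":80},
    {"rot":[0,0,0],"xyz":[0.001,0,0.108],"grip":255},
    {"rot":[0,0,0],"xyz":[0.001,0,0.108],"grip":255},
    {"rot":[0,0,0],"xyz":[0.001,0,0.108],"grip":255},
    {"rot":[0,0,0],"xyz":[0.001,0,0.108],"grip":255}
  ]
}}

```text
clock: 15.18
tool_pos: [0.6786, 0.1709, 0.0108]
eef_rot: [0.234, 0.972, 0.001, 0.002]
contact_force: [0.8, -0.2, 0.7]
opening: 0.408
finger_force: 0.0
```

Emit:
{"fn": "carry_out", "kwargs": {
  "plan": [
    {"rot":[0,0,0],"xyz":[0,0,0],"grip":255},
    {"rot":[0,0,0],"xyz":[0,0,0],"grip":255},
    {"rot":[0,0,0],"xyz":[0,0,0],"grip":255},
    {"rot":[0,0,0],"xyz":[0,0,0],"grip":255},
    {"rot":[0,0,0],"xyz":[0,0,0],"grip":255},
    {"rot":[0,0,0],"xyz":[0,0,0],"grip":255},
    {"rot":[0,0,0],"xyz":[0,0,0],"grip":255},
    {"rot":[0,0,0],"xyz":[0,0,0],"grip":255}
  ]
}}

```text
clock: 15.85
tool_pos: [0.6769, 0.1704, 0.0085]
eef_rot: [0.234, 0.972, 0.0, 0.0]
contact_force: [-1.6, -0.4, 6.3]
opening: 0.198
finger_force: 20.0
```

Emit:
{"fn": "carry_out", "kwargs": {
  "plan": [
    {"rot":[0,0,0],"xyz":[0,0,-0.04],"grip":255},
    {"rot":[0,0,0],"xyz":[0,0,-0.08],"grip":255},
    {"rot":[0,0,0],"xyz":[0,0,-0.12],"grip":255},
    {"rot":[0,0,0],"xyz":[0,0,-0.16],"grip":255},
    {"rot":[0,0,0],"xyz":[0,0,-0.18],"grip":255},
    {"rot":[0,0,0],"xyz":[0,0,-0.18],"grip":255},
    {"rot":[0,0,0],"xyz":[0,0,-0.18],"grip":255}
  ]
}}

```text
clock: 16.43
tool_pos: [0.6769, 0.1704, 0.1886]
eef_rot: [0.234, 0.972, 0.0, 0.001]
contact_force: [-0.2, -1.0, -1.3]
opening: 0.199
finger_force: 20.0
```

```bash
python3 go.py b -36 30 180
```

```text
at [0.6769 0.1704 0.1886] yaw 63.0 q7 0.6 open 0.199 F 20.0 -> ([0.002, 0.001, 0.957], [-0.0289, -0.2928, 0.0083]) pre-turn frame; other way turn 2.184
```

Emit:
{"fn": "carry_out", "kwargs": {
  "plan": [
    {"rot":[0,0,0.957],"xyz":[-0.029,-0.293,0],"grip":255},
    {"rot":[0,0,0.957],"xyz":[-0.029,-0.293,0],"grip":255},
    {"rot":[0,0,0.957],"xyz":[-0.029,-0.293,0],"grip":255},
    {"rot":[0,0,0.957],"xyz":[-0.029,-0.293,0],"grip":255},
    {"rot":[0,0,0.957],"xyz":[-0.029,-0.293,0],"grip":255},
    {"rot":[0,0,0.957],"xyz":[-0.029,-0.293,0],"grip":255},
    {"rot":[0,0,0.957],"xyz":[-0.029,-0.293,0],"grip":255},
    {"rot":[0,0,0.957],"xyz":[-0.029,-0.293,0],"grip":255}
  ]
}}

```text
clock: 17.1
tool_pos: [0.563, -0.1151, 0.1855]
eef_rot: [0.662, 0.749, -0.006, -0.001]
contact_force: [-0.7, -0.6, 0.3]
opening: 0.192
finger_force: 20.0
```

Emit:
{"fn": "carry_out", "kwargs": {
  "plan": [
    {"rot":[0,0,0],"xyz":[0,0,0],"grip":255},
    {"rot":[0,0,0],"xyz":[0,0,0],"grip":255},
    {"rot":[0,0,0],"xyz":[0,0,0],"grip":255}
  ]
}}

```text
clock: 17.35
tool_pos: [0.569, -0.1019, 0.1864]
eef_rot: [0.653, 0.757, 0.0, -0.001]
contact_force: [-0.3, 0.6, -0.6]
opening: 0.199
finger_force: 20.0
```

```bash
python3 go.py b -36 30 75
```

```text
at [ 0.569  -0.1019  0.1864] yaw 8.4 q7 0.21 open 0.199 F 20.0 -> ([-0.002, -0.002, 0.005], [-0.0019, 0.0005, 0.1114]) pre-turn frame; other way turn 3.137
```

Emit:
{"fn": "carry_out", "kwargs": {
  "plan": [
    {"rot":[0,0,0],"xyz":[-0.002,0,0.04],"grip":255},
    {"rot":[0,0,0],"xyz":[-0.002,0,0.08],"grip":255},
    {"rot":[0,0,0],"xyz":[-0.002,0,0.11],"grip":255},
    {"rot":[0,0,0],"xyz":[-0.002,0,0.13],"grip":255},
    {"rot":[0,0,0],"xyz":[-0.002,0,0.13],"grip":255},
    {"rot":[0,0,0],"xyz":[-0.002,0,0.13],"grip":160},
    {"rot":[0,0,0],"xyz":[-0.002,0,0.13],"grip":160},
    {"rot":[0,0,0],"xyz":[-0.002,0,0.13],"grip":160}
  ]
}}

```text
clock: 18.02
tool_pos: [0.571, -0.1055, 0.0593]
eef_rot: [0.655, 0.756, 0.001, 0.001]
contact_force: [-0.3, 0.3, -0.2]
opening: 0.37
finger_force: 0.0
```

Emit:
{"fn": "carry_out", "kwargs": {
  "plan": [
    {"rot":[0,0,0],"xyz":[0,0,0],"grip":160},
    {"rot":[0,0,0],"xyz":[0,0,-0.04],"grip":160},
    {"rot":[0,0,0],"xyz":[0,0,-0.08],"grip":160},
    {"rot":[0,0,0],"xyz":[0,0,-0.12],"grip":80},
    {"rot":[0,0,0],"xyz":[0,0,-0.13],"grip":80},
    {"rot":[0,0,0],"xyz":[0,0,-0.13],"grip":80},
    {"rot":[0,0,0],"xyz":[0,0,-0.13],"grip":80}
  ]
}}

```text
clock: 18.6
tool_pos: [0.5697, -0.1059, 0.1885]
eef_rot: [0.655, 0.756, 0.001, 0.001]
contact_force: [-0.1, -0.4, 0.5]
opening: 0.649
finger_force: 0.0
```

```bash
python3 look.py top| grep brown; python3 go.py w 578.5 318.5 190 138
```

```text
brown px [149. 219.] mean [581. 320.] rect [579.1 318.8] size [ 31. 114.] long axis deg 47.9
at [ 0.5688 -0.1058  0.1872] yaw 8.1 q7 0.21 open 0.679 F 0.0 -> ([-0.001, 0.0, 0.875], [0.4186, 0.0698, -0.0027]) pre-turn frame; other way turn 2.266
```

Emit:
{"fn": "carry_out", "kwargs": {
  "plan": [
    {"rot":[0,0,0.875],"xyz":[0.28,0.047,0],"grip":80},
    {"rot":[0,0,0.875],"xyz":[0.28,0.047,0],"grip":80},
    {"rot":[0,0,0.875],"xyz":[0.28,0.047,0],"grip":80},
    {"rot":[0,0,0.875],"xyz":[0.28,0.047,0],"grip":80},
    {"rot":[0,0,0.875],"xyz":[0.28,0.047,0],"grip":80},
    {"rot":[0,0,0.875],"xyz":[0.28,0.047,0],"grip":80},
    {"rot":[0,0,0.875],"xyz":[0.28,0.047,0],"grip":80},
    {"rot":[0,0,0.875],"xyz":[0.28,0.047,0],"grip":80}
  ]
}}

```text
clock: 19.32
tool_pos: [0.5737, 0.1896, 0.1847]
eef_rot: [0.912, 0.411, -0.001, -0.003]
contact_force: [0.1, 1.1, 0.2]
opening: 0.687
finger_force: 0.0
```

Emit:
{"fn": "carry_out", "kwargs": {
  "plan": [
    {"rot":[0,0,0],"xyz":[0.107,-0.092,0],"grip":80},
    {"rot":[0,0,0],"xyz":[0.107,-0.092,0],"grip":80},
    {"rot":[0,0,0],"xyz":[0.107,-0.092,0],"grip":80},
    {"rot":[0,0,0],"xyz":[0.107,-0.092,0],"grip":80},
    {"rot":[0,0,0],"xyz":[0.107,-0.092,0.07],"grip":80},
    {"rot":[0,0,0],"xyz":[0.107,-0.092,0.07],"grip":80},
    {"rot":[0,0,0],"xyz":[0.107,-0.092,0.07],"grip":80},
    {"rot":[0,0,0],"xyz":[0.107,-0.092,0.07],"grip":80}
  ]
}}

```text
clock: 19.98
tool_pos: [0.5778, 0.3174, 0.1149]
eef_rot: [0.914, 0.407, -0.003, 0.001]
contact_force: [0.3, 1.0, 0.3]
opening: 0.686
finger_force: 0.0
```

```bash
python3 look.py wrist | grep -v blue;  python3 go.py w 578.5 318.5 7 138
```

```text
19.9833 [0.5778 0.3174 0.1149] [ 9.136e-01  4.067e-01 -3.200e-03  6.000e-04] [0.3 1.  0.3] 0.686
brown px [317. 228.] mean [580. 318.] rect [577.4 315.8] size [ 33. 115.] long axis deg 48.3
brown px [134. 355.] mean [406. 338.] rect [407.1 336.5] size [25. 70.] long axis deg 34.2
brown px [496. 355.] mean [616. 149.] rect [614.7 150.1] size [25. 70.] long axis deg 60.7
brown px [470. 415.] mean [568. 117.] rect [539.5 145. ] size [ 13. 360.] long axis deg 138.1
at [0.5796 0.318  0.1171] yaw -42.0 q7 -1.02 open 0.685 F 0.0 -> ([0.0, 0.002, -0.001], [-0.0001, -0.0011, 0.1101]) pre-turn frame; other way turn -3.141
```

Emit:
{"fn": "carry_out", "kwargs": {
  "plan": [
    {"rot":[0,0,0],"xyz":[0,-0.001,0.04],"grip":80},
    {"rot":[0,0,0],"xyz":[0,-0.001,0.08],"grip":80},
    {"rot":[0,0,0],"xyz":[0,-0.001,0.11],"grip":80},
    {"rot":[0,0,0],"xyz":[0,-0.001,0.11],"grip":80},
    {"rot":[0,0,0],"xyz":[0,-0.001,0.11],"grip":255},
    {"rot":[0,0,0],"xyz":[0,-0.001,0.11],"grip":255},
    {"rot":[0,0,0],"xyz":[0,-0.001,0.11],"grip":255},
    {"rot":[0,0,0],"xyz":[0,-0.001,0.11],"grip":255}
  ]
}}

```text
clock: 20.7
tool_pos: [0.5807, 0.3205, 0.0106]
eef_rot: [0.914, 0.407, 0.002, -0.0]
contact_force: [0.4, -0.4, 0.0]
opening: 0.405
finger_force: 0.0
```

Emit:
{"fn": "carry_out", "kwargs": {
  "plan": [
    {"rot":[0,0,0],"xyz":[0,0,0],"grip":255},
    {"rot":[0,0,0],"xyz":[0,0,0],"grip":255},
    {"rot":[0,0,0],"xyz":[0,0,0],"grip":255},
    {"rot":[0,0,0],"xyz":[0,0,0],"grip":255},
    {"rot":[0,0,0],"xyz":[0,0,0],"grip":255},
    {"rot":[0,0,0],"xyz":[0,0,0],"grip":255},
    {"rot":[0,0,0],"xyz":[0,0,0],"grip":255},
    {"rot":[0,0,0],"xyz":[0,0,0],"grip":255}
  ]
}}

```text
clock: 21.37
tool_pos: [0.5793, 0.32, 0.0085]
eef_rot: [0.914, 0.407, 0.001, -0.0]
contact_force: [-0.1, -0.9, 5.7]
opening: 0.198
finger_force: 20.0
```

Emit:
{"fn": "carry_out", "kwargs": {
  "plan": [
    {"rot":[0,0,0],"xyz":[0,0,-0.04],"grip":255},
    {"rot":[0,0,0],"xyz":[0,0,-0.08],"grip":255},
    {"rot":[0,0,0],"xyz":[0,0,-0.12],"grip":255},
    {"rot":[0,0,0],"xyz":[0,0,-0.16],"grip":255},
    {"rot":[0,0,0],"xyz":[0,0,-0.18],"grip":255},
    {"rot":[0,0,0],"xyz":[0,0,-0.18],"grip":255},
    {"rot":[0,0,0],"xyz":[0,0,-0.18],"grip":255}
  ]
}}

```text
clock: 21.95
tool_pos: [0.5792, 0.32, 0.1886]
eef_rot: [0.914, 0.407, 0.001, -0.0]
contact_force: [0.5, -0.5, -1.4]
opening: 0.199
finger_force: 20.0
```

```bash
python3 go.py b -36 -32 185
```

```text
at [0.5792 0.32   0.1886] yaw -42.0 q7 -1.04 open 0.199 F 20.0 -> ([0.001, -0.002, -0.875], [-0.3687, 0.2365, 0.003]) pre-turn frame; other way turn -2.267
```

Emit:
{"fn": "carry_out", "kwargs": {
  "plan": [
    {"rot":[0,0,-0.875],"xyz":[-0.25,0.16,0],"grip":255},
    {"rot":[0,0,-0.875],"xyz":[-0.25,0.16,0],"grip":255},
    {"rot":[0,0,-0.875],"xyz":[-0.25,0.16,0],"grip":255},
    {"rot":[0,0,-0.875],"xyz":[-0.25,0.16,0],"grip":255},
    {"rot":[0,0,-0.875],"xyz":[-0.25,0.16,0],"grip":255},
    {"rot":[0,0,-0.875],"xyz":[-0.25,0.16,0],"grip":255},
    {"rot":[0,0,-0.875],"xyz":[-0.25,0.16,0],"grip":255},
    {"rot":[0,0,-0.875],"xyz":[-0.25,0.16,0],"grip":255}
  ]
}}

```text
clock: 22.62
tool_pos: [0.5268, 0.0158, 0.1858]
eef_rot: [0.658, 0.753, -0.005, -0.001]
contact_force: [0.5, -0.3, -0.5]
opening: 0.195
finger_force: 20.0
```

Emit:
{"fn": "carry_out", "kwargs": {
  "plan": [
    {"rot":[0,0,0],"xyz":[-0.135,-0.042,0],"grip":255},
    {"rot":[0,0,0],"xyz":[-0.135,-0.042,0],"grip":255},
    {"rot":[0,0,0],"xyz":[-0.135,-0.042,0],"grip":255},
    {"rot":[0,0,0],"xyz":[-0.135,-0.042,0],"grip":255},
    {"rot":[0,0,0],"xyz":[-0.135,-0.042,0],"grip":255},
    {"rot":[0,0,0],"xyz":[-0.135,-0.042,0],"grip":255},
    {"rot":[0,0,0],"xyz":[-0.135,-0.042,0],"grip":255}
  ]
}}

```text
clock: 23.2
tool_pos: [0.5077, -0.1108, 0.1866]
eef_rot: [0.655, 0.756, 0.0, -0.001]
contact_force: [0.4, 0.6, -1.2]
opening: 0.2
finger_force: 20.0
```

```bash
python3 go.py b -36 -32 60
```

```text
at [ 0.5077 -0.1108  0.1866] yaw 8.2 q7 0.23 open 0.2 F 20.0 -> ([-0.002, -0.002, 0.002], [-0.0018, 0.0006, 0.1266]) pre-turn frame; other way turn 3.14
```

Emit:
{"fn": "carry_out", "kwargs": {
  "plan": [
    {"rot":[0,0,0],"xyz":[-0.002,0,0.04],"grip":255},
    {"rot":[0,0,0],"xyz":[-0.002,0,0.08],"grip":255},
    {"rot":[0,0,0],"xyz":[-0.002,0,0.11],"grip":255},
    {"rot":[0,0,0],"xyz":[-0.002,0,0.128],"grip":255},
    {"rot":[0,0,0],"xyz":[-0.002,0,0.128],"grip":255},
    {"rot":[0,0,0],"xyz":[-0.002,0,0.128],"grip":160},
    {"rot":[0,0,0],"xyz":[-0.002,0,0.128],"grip":160},
    {"rot":[0,0,0],"xyz":[-0.002,0,0.128],"grip":160}
  ]
}}

```text
clock: 23.87
tool_pos: [0.5096, -0.1142, 0.0611]
eef_rot: [0.655, 0.756, 0.001, 0.001]
contact_force: [-0.6, -0.1, -0.2]
opening: 0.372
finger_force: 0.0
```

Emit:
{"fn": "carry_out", "kwargs": {
  "plan": [
    {"rot":[0,0,0],"xyz":[0,0,0],"grip":160},
    {"rot":[0,0,0],"xyz":[0,0,-0.04],"grip":160},
    {"rot":[0,0,0],"xyz":[0,0,-0.08],"grip":160},
    {"rot":[0,0,0],"xyz":[0,0,-0.12],"grip":255},
    {"rot":[0,0,0],"xyz":[0,0,-0.16],"grip":255},
    {"rot":[0,0,0],"xyz":[0,0,-0.16],"grip":255},
    {"rot":[0,0,0],"xyz":[0,0,-0.16],"grip":255}
  ]
}}

```text
clock: 24.45
tool_pos: [0.51, -0.1151, 0.2229]
eef_rot: [0.655, 0.755, 0.002, 0.003]
contact_force: [-0.6, 0.3, -0.7]
opening: 0.094
finger_force: 0.0
```

```bash
python3 look.py wrist w5|head -1;  python3 go.py b 62 138 210
```

```text
24.45 [ 0.51   -0.1151  0.2229] [0.6553 0.7554 0.002  0.0031] [-0.6  0.3 -0.7] 0.094
at [ 0.5086 -0.1148  0.2211] yaw 8.1 q7 0.24 open 0.047 F 0.0 -> ([0.003, 0.001, 0.0], [-0.0955, 0.1699, 0.0116]) pre-turn frame; other way turn 3.141
```

View pics/w5.png

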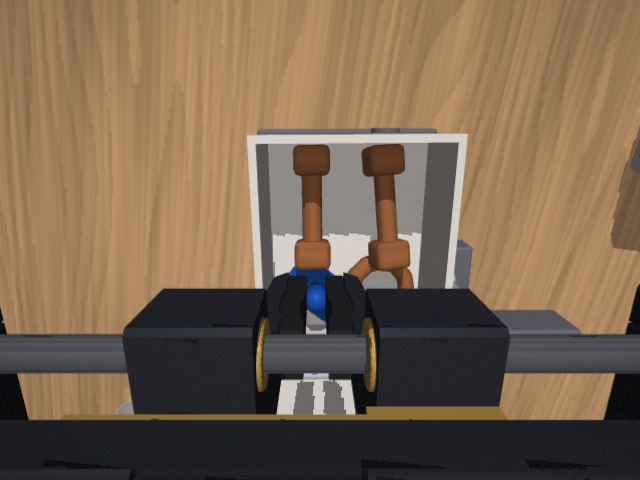

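Emit:
{"fn": "carry_out", "kwargs": {
  "plan": [
    {"rot":[0,0,0],"xyz":[-0.096,0.17,0],"grip":255},
    {"rot":[0,0,0],"xyz":[-0.096,0.17,0],"grip":255},
    {"rot":[0,0,0],"xyz":[-0.096,0.17,0],"grip":255},
    {"rot":[0,0,0],"xyz":[-0.096,0.17,0],"grip":255},
    {"rot":[0,0,0],"xyz":[-0.096,0.17,0],"grip":255},
    {"rot":[0,0,0],"xyz":[-0.096,0.17,0],"grip":255},
    {"rot":[0,0,0],"xyz":[-0.096,0.17,0],"grip":255},
    {"rot":[0,0,0],"xyz":[-0.096,0.17,0],"grip":255}
  ]
}}

```text
clock: 25.17
tool_pos: [0.6884, -0.1849, 0.2178]
eef_rot: [0.655, 0.756, -0.001, -0.002]
contact_force: [0.1, 0.3, -0.4]
opening: 0.006
finger_force: 0.0
```

```bash
python3 look.py wrist w6|head -1;  python3 go.py b 62 138 125
```

```text
25.1667 [ 0.6884 -0.1849  0.2178] [ 0.655   0.7556 -0.0009 -0.002 ] [ 0.1  0.3 -0.4] 0.006
at [ 0.6883 -0.1848  0.2185] yaw 8.2 q7 0.32 open 0.009 F 0.0 -> ([-0.003, -0.002, 0.001], [-0.0009, 0.0023, 0.0935]) pre-turn frame; other way turn 3.141
```

View pics/w6.png

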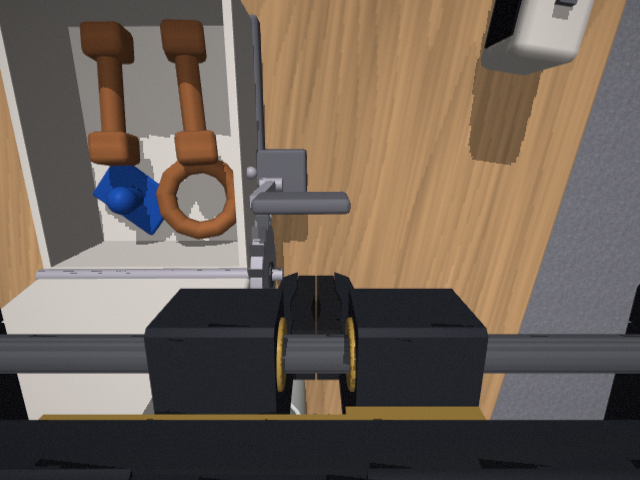

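Emit:
{"fn": "carry_out", "kwargs": {
  "plan": [
    {"rot":[0,0,0],"xyz":[0,0.002,0.04],"grip":255},
    {"rot":[0,0,0],"xyz":[0,0.002,0.08],"grip":255},
    {"rot":[0,0,0],"xyz":[0,0.002,0.095],"grip":255},
    {"rot":[0,0,0],"xyz":[0,0.002,0.095],"grip":255},
    {"rot":[0,0,0],"xyz":[0.01,0.002,0.095],"grip":255},
    {"rot":[0,0,0],"xyz":[0.02,0.002,0.095],"grip":255},
    {"rot":[0,0,0],"xyz":[0.03,0.002,0.095],"grip":255},
    {"rot":[0,0,0],"xyz":[0.04,0.002,0.095],"grip":255}
  ]
}}

```text
clock: 25.88
tool_pos: [0.6875, -0.1451, 0.1268]
eef_rot: [0.655, 0.756, 0.001, 0.002]
contact_force: [0.9, -2.4, -0.3]
opening: 0.006
finger_force: 1.2
```

Emit:
{"fn": "carry_out", "kwargs": {
  "plan": [
    {"rot":[0,0,0],"xyz":[0.008,0,0],"grip":255},
    {"rot":[0,0,0],"xyz":[0.014,0,0],"grip":255},
    {"rot":[0,0,0],"xyz":[0.014,0,0],"grip":255},
    {"rot":[0,0,0],"xyz":[0.014,0,0],"grip":255}
  ]
}}

```text
clock: 26.22
tool_pos: [0.6848, -0.131, 0.1251]
eef_rot: [0.655, 0.756, 0.0, 0.0]
contact_force: [0.6, -0.5, -0.4]
opening: 0.002
finger_force: 0.1
```

```bash
python3 go.py b 4 138 125; python3 look.py wrist w7|head -1
```

```text
at [ 0.6848 -0.131   0.1251] yaw 8.2 q7 0.24 open 0.002 F 0.1 -> ([0.001, -0.0, 0.001], [0.0035, -0.0021, 0.0001]) pre-turn frame; other way turn 3.14
26.2167 [ 0.6848 -0.131   0.1251] [6.548e-01 7.558e-01 4.000e-04 1.000e-04] [ 0.6 -0.5 -0.4] 0.002
```

View pics/w7.png

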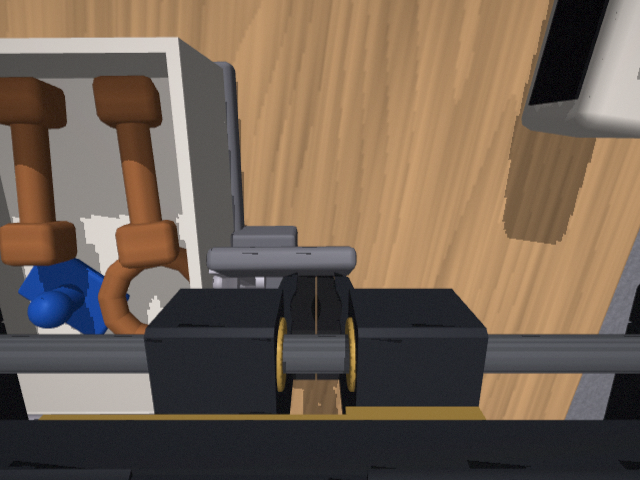

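Emit:
{"fn": "carry_out", "kwargs": {
  "plan": [
    {"rot":[0,0,0],"xyz":[0.004,0,0],"grip":255},
    {"rot":[0,0,0],"xyz":[0.004,0,0],"grip":255},
    {"rot":[0,0,0],"xyz":[-0.02,0,0],"grip":255},
    {"rot":[0,0,0],"xyz":[-0.02,0,-0.04],"grip":255},
    {"rot":[0,0,0],"xyz":[-0.02,0,-0.08],"grip":255},
    {"rot":[0,0,0],"xyz":[-0.02,0,-0.12],"grip":255},
    {"rot":[0,0,0],"xyz":[-0.02,0,-0.16],"grip":255},
    {"rot":[0,0,0],"xyz":[-0.02,0,-0.16],"grip":255}
  ]
}}

```text
clock: 26.93
tool_pos: [0.6919, -0.1526, 0.2943]
eef_rot: [0.655, 0.755, 0.005, 0.007]
contact_force: [1.5, -0.1, 1.2]
opening: 0.004
finger_force: 0.0
```

```bash
python3 - <<'E'
from h import *
c=cam("wrist");im=r.snapshot("wrist")[:,:,::-1].copy();t=r.snapshot("top")[:,:,::-1]
ct=cam("top")
for a,col in((0.,(0,0,255)),(.5,(0,255,0))):
    P=b2w([(38-106*np.sin(a),y,38+106*np.cos(a)) for y in(94,156)])
    p=proj(c,P).round().astype(int);cv2.line(im,tuple(map(int,p[0])),tuple(map(int,p[1])),col,1);print(a,p.tolist())
cr=cv2.resize(t[130:290,290:503],(640,480));
cv2.imwrite("pics/w8.png",np.hstack([cv2.resize(im,(400,300)),cv2.resize(cr,(400,300))]))
print(now()[0])
E
python3 go.py b 200 138 300
```

```text
0.0 [[253, 226], [327, 226]]
0.5 [[253, 164], [327, 164]]
[ 0.68832102 -0.15186726  0.28685539]
at [ 0.6883 -0.1519  0.2869] yaw 8.1 q7 0.28 open 0.007 F 0.0 -> ([0.004, 0.001, -0.0], [-0.1714, -0.0026, -0.013]) pre-turn frame; other way turn -3.142
```

View pics/w8.png

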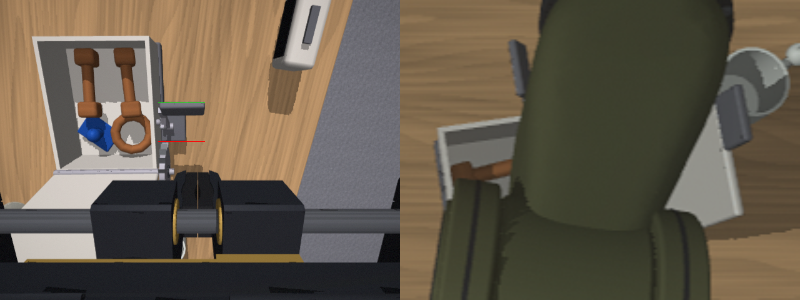

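Emit:
{"fn": "carry_out", "kwargs": {
  "plan": [
    {"rot":[0,0,0],"xyz":[0,0,-0.02],"grip":255},
    {"rot":[0,0,0],"xyz":[-0.157,0,-0.02],"grip":255},
    {"rot":[0,0,0],"xyz":[-0.157,0,-0.02],"grip":255},
    {"rot":[0,0,0],"xyz":[-0.157,0,-0.02],"grip":255},
    {"rot":[0,0,0],"xyz":[-0.157,0,-0.02],"grip":255},
    {"rot":[0,0,0],"xyz":[-0.157,0,-0.02],"grip":255},
    {"rot":[0,0,0],"xyz":[-0.157,0,-0.02],"grip":255}
  ]
}}

```text
clock: 27.62
tool_pos: [0.7079, -0.3097, 0.3012]
eef_rot: [0.657, 0.754, -0.001, -0.002]
contact_force: [0.2, 1.1, 0.1]
opening: 0.006
finger_force: 0.0
```

Emit:
{"fn": "carry_out", "kwargs": {
  "plan": [
    {"rot":[0,0,0],"xyz":[0,-0.135,0],"grip":255},
    {"rot":[0,0,0],"xyz":[0,-0.135,0],"grip":255},
    {"rot":[0,0,0],"xyz":[0,-0.135,0],"grip":255},
    {"rot":[0,0,0],"xyz":[0,-0.135,0],"grip":255},
    {"rot":[0,0,0],"xyz":[0,-0.135,0],"grip":255},
    {"rot":[0,0,0],"xyz":[0,-0.135,0],"grip":255}
  ]
}}

```text
clock: 28.12
tool_pos: [0.5762, -0.3243, 0.3045]
eef_rot: [0.655, 0.756, 0.001, -0.001]
contact_force: [-0.0, 0.1, -0.3]
opening: 0.008
finger_force: 0.0
```

```bash
python3 go.py b 160 0 295; python3 -c "
from h import *;print(r.get_state()['contact_force'].round(1));cv2.imwrite('pics/s2.png',r.snapshot('side')[80:400,200:626,::-1])"
```

```text
at [ 0.5762 -0.3243  0.3045] yaw 8.2 q7 0.56 open 0.008 F 0.0 -> ([0.0, -0.002, 0.002], [0.0235, -0.0053, 0.0096]) pre-turn frame; other way turn 3.14
[-0.   0.1 -0.3]
```

View pics/s2.png

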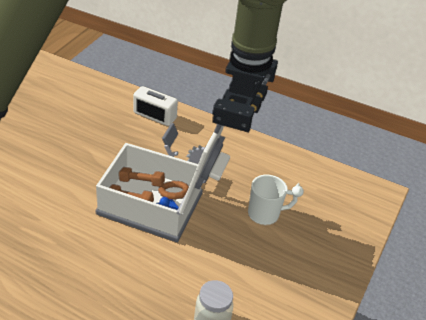

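Emit:
{"fn": "carry_out", "kwargs": {
  "plan": [
    {"rot":[0,0,0],"xyz":[0.015,-0.005,-0.012],"grip":255},
    {"rot":[0,0,0],"xyz":[0.026,-0.005,-0.012],"grip":255},
    {"rot":[0,0,0],"xyz":[0.037,-0.005,-0.0135],"grip":255},
    {"rot":[0,0,0],"xyz":[0.059,-0.005,-0.016],"grip":255},
    {"rot":[0,0,0],"xyz":[0.081,-0.005,-0.0165],"grip":255},
    {"rot":[0,0,0],"xyz":[0.1035,-0.005,-0.015],"grip":255},
    {"rot":[0,0,0],"xyz":[0.125,-0.005,-0.011],"grip":255},
    {"rot":[0,0,0],"xyz":[0.1465,-0.005,-0.0045],"grip":255}
  ]
}}

```text
clock: 28.83
tool_pos: [0.551, -0.1799, 0.3091]
eef_rot: [0.655, 0.756, 0.0, 0.0]
contact_force: [-0.5, -1.8, 1.3]
opening: 0.006
finger_force: 0.9
```

```bash
python3 go.py b 16 0 301
```

```text
at [ 0.551  -0.1799  0.3091] yaw 8.2 q7 0.35 open 0.006 F 0.9 -> ([0.001, 0.0, 0.002], [0.021, -0.0007, 0.0081]) pre-turn frame; other way turn 3.14
```

Contact about 2 N, lid moving as expected. Continue along the arc.

Emit:
{"fn": "carry_out", "kwargs": {
  "plan": [
    {"rot":[0,0,0],"xyz":[0.0205,0,0.0085],"grip":255},
    {"rot":[0,0,0],"xyz":[0.04,0,0.0185],"grip":255},
    {"rot":[0,0,0],"xyz":[0.059,0,0.0305],"grip":255},
    {"rot":[0,0,0],"xyz":[0.076,0,0.0445],"grip":255},
    {"rot":[0,0,0],"xyz":[0.092,0,0.06],"grip":255},
    {"rot":[0,0,0],"xyz":[0.106,0,0.0775],"grip":255},
    {"rot":[0,0,0],"xyz":[0.1185,0,0.096],"grip":255},
    {"rot":[0,0,0],"xyz":[0.129,0,0.1155],"grip":255}
  ]
}}

```text
clock: 29.5
tool_pos: [0.5323, -0.0513, 0.1927]
eef_rot: [0.654, 0.756, 0.001, -0.0]
contact_force: [-0.4, -0.8, -0.2]
opening: 0.008
finger_force: 0.4
```

```bash
python3 go.py b -92 0 194
```

```text
at [ 0.5323 -0.0513  0.1927] yaw 8.3 q7 0.12 open 0.008 F 0.4 -> ([0.001, -0.001, 0.003], [-0.001, -0.0004, -0.0013]) pre-turn frame; other way turn 3.138
```

Emit:
{"fn": "carry_out", "kwargs": {
  "plan": [
    {"rot":[0,0,0],"xyz":[0.0085,0,0.0205],"grip":255},
    {"rot":[0,0,0],"xyz":[0.015,0,0.042],"grip":255},
    {"rot":[0,0,0],"xyz":[0.019,0,0.0635],"grip":255},
    {"rot":[0,0,0],"xyz":[0.021,0,0.075],"grip":255},
    {"rot":[0,0,0],"xyz":[0.021,0,0.084],"grip":255},
    {"rot":[0,0,0],"xyz":[0.021,0,0.086],"grip":255},
    {"rot":[0,0,0],"xyz":[0.021,0,0.086],"grip":255},
    {"rot":[0,0,0],"xyz":[0.021,0,0.086],"grip":255}
  ]
}}

```text
clock: 30.17
tool_pos: [0.5286, -0.0305, 0.1082]
eef_rot: [0.654, 0.756, 0.001, -0.001]
contact_force: [-3.3, 3.6, 8.0]
opening: 0.004
finger_force: 4.1
```

```bash
python3 go.py b -113 0 106;python3 -c "
from h import *;print(r.get_state()['contact_force'].round(1));cv2.imwrite('pics/s3.png',r.snapshot('side')[80:400,200:626,::-1])"
```

```text
at [ 0.5286 -0.0305  0.1082] yaw 8.3 q7 0.07 open 0.004 F 4.1 -> ([-0.001, -0.003, 0.003], [-0.0011, 0.0003, 0.0022]) pre-turn frame; other way turn 3.139
[-3.3  3.6  8. ]
```

Emit:
{"fn": "carry_out", "kwargs": {
  "plan": [
    {"rot":[0,0,0],"xyz":[0,0,0.002],"grip":255},
    {"rot":[0,0,0],"xyz":[0,0,0.003],"grip":255},
    {"rot":[0,0,0],"xyz":[0,0,0.003],"grip":255},
    {"rot":[0,0,0],"xyz":[0,0,0.003],"grip":255},
    {"rot":[0,0,0],"xyz":[0,0,-0.04],"grip":255},
    {"rot":[0,0,0],"xyz":[0,0,-0.08],"grip":100},
    {"rot":[0,0,0],"xyz":[0,0,-0.1],"grip":100},
    {"rot":[0,0,0],"xyz":[0,0,-0.1],"grip":100}
  ]
}}

```text
clock: 30.88
tool_pos: [0.5326, -0.0325, 0.2123]
eef_rot: [0.655, 0.756, 0.004, 0.004]
contact_force: [-0.2, -0.2, 0.6]
opening: 0.208
finger_force: 0.0
```

Emit:
{"fn": "carry_out", "kwargs": {
  "plan": [
    {"rot":[0,0,-0.785],"xyz":[-0.113,0,0],"grip":100},
    {"rot":[0,0,-0.785],"xyz":[-0.113,0,0],"grip":100},
    {"rot":[0,0,-0.785],"xyz":[-0.113,0,0],"grip":100},
    {"rot":[0,0,-0.785],"xyz":[-0.113,0,0],"grip":100},
    {"rot":[0,0,-0.785],"xyz":[-0.113,0,0],"grip":100},
    {"rot":[0,0,-0.785],"xyz":[-0.113,0,0],"grip":100},
    {"rot":[0,0,-0.785],"xyz":[-0.113,0,0],"grip":100},
    {"rot":[0,0,-0.785],"xyz":[-0.113,0,0],"grip":100}
  ]
}}

```text
clock: 31.55
tool_pos: [0.5449, -0.1447, 0.2066]
eef_rot: [0.316, 0.949, 0.001, -0.001]
contact_force: [-1.0, 0.1, -0.2]
opening: 0.608
finger_force: 0.0
```

Emit:
{"fn": "carry_out", "kwargs": {
  "plan": [
    {"rot":[0,0,-0.785],"xyz":[0,0,0],"grip":100},
    {"rot":[0,0,-0.785],"xyz":[0,0,0],"grip":100},
    {"rot":[0,0,-0.785],"xyz":[0,0,0],"grip":100},
    {"rot":[0,0,-0.785],"xyz":[0,0,0],"grip":100},
    {"rot":[0,0,-0.785],"xyz":[0,0,0],"grip":100},
    {"rot":[0,0,-0.785],"xyz":[0,0,0],"grip":100},
    {"rot":[0,0,-0.785],"xyz":[0,0,0],"grip":100},
    {"rot":[0,0,-0.785],"xyz":[0,0,0],"grip":100}
  ]
}}

```text
clock: 32.22
tool_pos: [0.5449, -0.1447, 0.2069]
eef_rot: [-0.071, 0.998, 0.001, -0.0]
contact_force: [-0.2, 0.7, -0.7]
opening: 0.608
finger_force: 0.0
```

```bash
python3 go.py b 0 0 128 90; python3 - <<'E'
from h import *
c=cam("wrist");im=r.snapshot("wrist")[:,:,::-1].copy()
for seg,col in((((0,-38,148),(0,38,148)),(0,255,0)),(((-140,-25,108),(-140,25,108)),(0,0,255)),(((-100,-80,108),(-100,80,108)),(255,0,0))):
    p=proj(c,b2w(np.array(seg,float))).round().astype(int).tolist();print(p);cv2.line(im,p[0],p[1],col,1)
cv2.imwrite("pics/w9.png",im)
E
```

```text
at [ 0.5449 -0.1447  0.2069] yaw 98.1 q7 1.45 open 0.608 F 0.0 -> ([0.001, -0.001, -0.001], [-0.0004, 0.0012, 0.0789]) pre-turn frame; other way turn -3.141
[[318, 189], [318, 310]]
[[522, 199], [511, 268]]
[[473, 114], [449, 336]]
```

View pics/w9.png

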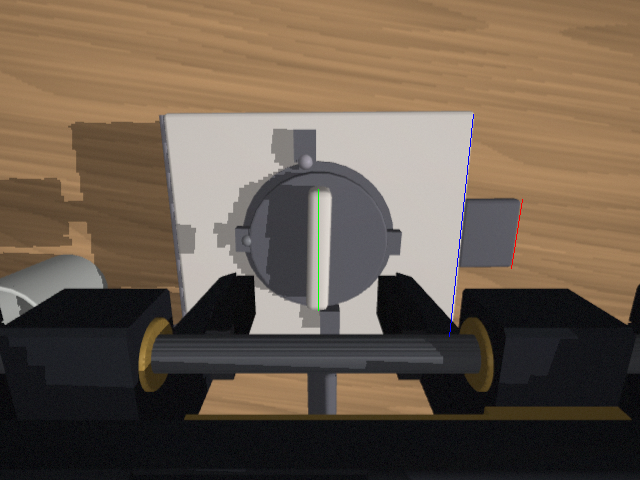

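Emit:
{"fn": "carry_out", "kwargs": {
  "plan": [
    {"rot":[0,0,0],"xyz":[0,0.001,0.04],"grip":100},
    {"rot":[0,0,0],"xyz":[0,0.001,0.07],"grip":100},
    {"rot":[0,0,0],"xyz":[0,0.001,0.077],"grip":100},
    {"rot":[0,0,0],"xyz":[0,0.001,0.077],"grip":255},
    {"rot":[0,0,0],"xyz":[0,0.001,0.077],"grip":255},
    {"rot":[0,0,0],"xyz":[0,0.001,0.077],"grip":255},
    {"rot":[0,0,0],"xyz":[0,0.001,0.077],"grip":255},
    {"rot":[0,0,0],"xyz":[0,0.001,0.077],"grip":255}
  ],
  "squeeze": 35
}}

```text
clock: 32.93
tool_pos: [0.5458, -0.1445, 0.1321]
eef_rot: [-0.07, 0.998, -0.0, 0.001]
contact_force: [0.3, -0.2, 0.1]
opening: 0.254
finger_force: 0.0
```

Emit:
{"fn": "carry_out", "kwargs": {
  "plan": [
    {"rot":[0,0,0],"xyz":[0,0,0],"grip":255},
    {"rot":[0,0,0],"xyz":[0,0,0],"grip":255},
    {"rot":[0,0,0],"xyz":[0,0,0],"grip":255},
    {"rot":[0,0,0],"xyz":[0,0,0],"grip":255},
    {"rot":[0,0,0],"xyz":[0,0,0],"grip":255}
  ]
}}

```text
clock: 33.35
tool_pos: [0.5452, -0.1432, 0.1317]
eef_rot: [-0.071, 0.997, 0.001, 0.001]
contact_force: [-2.1, 2.7, 6.4]
opening: 0.158
finger_force: 35.0
```

Emit:
{"fn": "carry_out", "kwargs": {
  "plan": [
    {"rot":[0,0,0.12],"xyz":[0,0,0],"grip":255},
    {"rot":[0,0,0.24],"xyz":[0,0,0],"grip":255},
    {"rot":[0,0,0.36],"xyz":[0,0,0],"grip":255},
    {"rot":[0,0,0.48],"xyz":[0,0,0],"grip":255},
    {"rot":[0,0,0.6],"xyz":[0,0,0],"grip":255},
    {"rot":[0,0,0.7],"xyz":[0,0,0],"grip":255},
    {"rot":[0,0,0.8],"xyz":[0,0,0],"grip":255},
    {"rot":[0,0,0.8],"xyz":[0,0,0],"grip":255}
  ]
}}

```text
clock: 34.02
tool_pos: [0.5454, -0.1426, 0.1317]
eef_rot: [0.325, 0.946, 0.001, 0.0]
contact_force: [-1.7, 3.9, 6.7]
opening: 0.156
finger_force: 35.0
```

```bash
python3 go.py b 0 0 128 0; python3 -c "
from h import *;s=r.get_state();print(s['contact_force'].round(1),s['moment'].round(2))"
```

```text
at [ 0.5454 -0.1426  0.1317] yaw 52.1 q7 0.8 open 0.156 F 35.0 -> ([0.002, -0.0, 0.768], [-0.0002, -0.0009, 0.0037]) pre-turn frame; other way turn 2.374
[-1.7  3.9  6.7] [ 0.7   0.35 -0.03]
```

Emit:
{"fn": "carry_out", "kwargs": {
  "plan": [
    {"rot":[0,0,0.12],"xyz":[0,0,0],"grip":255},
    {"rot":[0,0,0.24],"xyz":[0,0,0],"grip":255},
    {"rot":[0,0,0.36],"xyz":[0,0,0],"grip":255},
    {"rot":[0,0,0.48],"xyz":[0,0,0],"grip":255},
    {"rot":[0,0,0.6],"xyz":[0,0,0],"grip":255},
    {"rot":[0,0,0.7],"xyz":[0,0,0],"grip":255},
    {"rot":[0,0,0.78],"xyz":[0,0,0],"grip":255},
    {"rot":[0,0,0.8],"xyz":[0,0,0],"grip":255}
  ]
}}

```text
clock: 34.68
tool_pos: [0.5459, -0.1424, 0.1316]
eef_rot: [0.666, 0.746, 0.001, 0.0]
contact_force: [-1.0, 3.7, 6.0]
opening: 0.156
finger_force: 35.4
```

Emit:
{"fn": "carry_out", "kwargs": {
  "plan": [
    {"rot":[0,0,0],"xyz":[0,0,0],"grip":255},
    {"rot":[0,0,0],"xyz":[0,0,0],"grip":255},
    {"rot":[0,0,0],"xyz":[0,0,0],"grip":255}
  ]
}}

```text
clock: 34.93
tool_pos: [0.5459, -0.1423, 0.1317]
eef_rot: [0.665, 0.747, 0.001, 0.0]
contact_force: [-0.2, 4.6, 6.1]
opening: 0.161
finger_force: 35.3
```

```bash
python3 go.py b 0 0 128 0; python3 -c "
from h import *;s=r.get_state();print(s['contact_force'].round(1),s['moment'].round(2))"
```

```text
at [ 0.5459 -0.1423  0.1317] yaw 6.7 q7 0.28 open 0.161 F 35.3 -> ([0.002, -0.002, -0.026], [-0.001, -0.001, 0.0037]) pre-turn frame; other way turn -3.116
[-0.2  4.6  6.1] [0.68 0.12 0.53]
```

Emit:
{"fn": "carry_out", "kwargs": {
  "plan": [
    {"rot":[0,0,0],"xyz":[0,0,0],"grip":100},
    {"rot":[0,0,0],"xyz":[0,0,0],"grip":100},
    {"rot":[0,0,0],"xyz":[0,0,0],"grip":100},
    {"rot":[0,0,0],"xyz":[0,0,0],"grip":100},
    {"rot":[0,0,0],"xyz":[0,0,-0.04],"grip":100},
    {"rot":[0,0,0],"xyz":[0,0,-0.08],"grip":100},
    {"rot":[0,0,0],"xyz":[0,0,-0.12],"grip":100},
    {"rot":[0,0,0],"xyz":[0,0,-0.12],"grip":100}
  ]
}}

```text
clock: 35.6
tool_pos: [0.5491, -0.1458, 0.2578]
eef_rot: [0.667, 0.745, 0.003, 0.006]
contact_force: [-0.4, -0.1, -0.0]
opening: 0.604
finger_force: 0.0
```

```bash
python3 - <<'E'
from h import *
c=cam("wrist");im=r.snapshot("wrist")[:,:,::-1].copy()
for seg,col in((((-38,0,148),(38,0,148)),(0,255,0)),(((-100,-80,108),(-100,80,108)),(255,0,0))):
    p=proj(c,b2w(np.array(seg,float))).round().astype(int).tolist();print(p);cv2.line(im,p[0],p[1],col,1)
s=r.snapshot("side")[:,:,::-1]
cv2.imwrite("pics/w10.png",np.hstack([cv2.resize(im,(400,300)),cv2.resize(s,(400,300))]));print(r.get_state()['contact_force'].round(1),r.get_state()['opening'])
E
```

```text
[[306, 173], [310, 274]]
[[199, 88], [409, 82]]
[-0.3  0.4 -1.3] 0.608603150807374
```

View pics/w10.png

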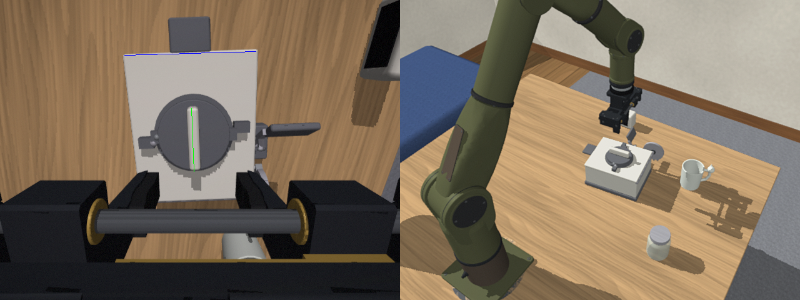

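The bar lies along the lid's x axis (ring locked), the lid is flat, the mug and jar are where they were, and the gripper is clear of everything.

```bash
python3 -c "
from plant import r;print(r.finish_job())"
```

```text
the job is handed in; nothing more can be done
None
```

I handed the job in at about 36 s: the pacifier, the one ring and both bones are in the base. The pawl is released, the lid is shut, the ring is turned to its locked stop, and the mug and jar look undisturbed. The hand-in gave no verdict.

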